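Try a radius leaf on two stone worktop offcuts

ROBOT

A 6-joint arm with a two-finger parallel gripper is mounted at the origin on the work surface. World frame = base frame: x ahead of the robot, y to its left, z up, the work surface at z = 0. Lengths are in mm, angles in rad, forces in N, time in s.
With the tool pointing down it reaches from about 225 to 875 mm from the base axis. Payload 3.4 kg.
Tool frame: the origin (TCP) lies on the centre line of the jaws, within the pads' length; the fingertips stand r.nose_length ahead of it and the grasp point (between the pads) lies 8 mm behind it (r.nose_length is the distance from the TCP to the fingertips, in mm); z points along the fingers, x is the direction in which the jaws open and shut, and the axes are right-handed (so a half turn about z gives the same grasp; the last joint's range is limited). The gripper opens to 85 mm and grips with 20 to 120 N. Pads are 22 mm wide; open, the fingers measure 114 mm over their backs; the gripper's body (76 mm by 85 mm) begins 54 mm behind the grasp point. The pads swing forward as they close: fully open they stand 13 mm farther back than shut.
Start: joints at [1.092, 0.276, 1.505, -0, 1.361, -0.121], TCP at [201.391, 538.612, 242.328] pointing down, gripper open.
Joint ranges: [-2.89, 2.89], [-0.75, 2.08], [0.22, 2.7], [-1.18, 4.32], [0.11, 2.71], [-2.7, 2.7]. Speed limits (rad/s): [2.57, 2.57, 3.14, 3.14, 3.14, 3.14].

INTERFACE

Orientations are given as a rotation vector (axis times angle).
In Python, from bench import r gives the robot as it stands.
- The arm moves only by the tool move_arm, never from a script. Its argument "increments" is a list that holds one entry, the list of rows, each a list of 6 numbers: the shift along the world's x, y, z in cm, then the turn, a rotation vector about the world's x, y, z in rad. In form: [[[tx, ty, tz, ax, ay, az], ...]]. A call has 1 to 5 rows; each row shifts and turns the commanded pose from where the row before left it; what a row does not reach is not made up. A row lasts 1/8 s, in which the tool goes at most 62.5 mm and 10.7 degrees, less where a joint would pass 70% of its speed; a pose out of reach is approached as far as the arm can. A call with a gripper value outside its range is refused whole. "hand" is the opening, from 0 (shut) to 1 (fully open), set as the call begins (left out, the last holds). The fingers move at their own pace and stop on an object; the grip force is fixed at half the most. Time passes only in rows, so rows that do not move let the fingers close. It gives the time, the measured TCP pose, the force and the opening at its end, in the units of the state.
- r.get_obs(): the state, without advancing time (a new reading comes with each control period).
- r.capture(name): name is "scene" or "top" or "wrist"; returns (picture, depth): 400x640x3 uint8, red, green, blue; 400x640 float32, mm along the optical axis (not along the pixel's ray), 0 where there is no reading.
- r.camera_model(name): a dict with "vfov" (degrees; the focal length in pixels is half the picture's height over the tangent of half this angle, whatever the lens; pixels are square), "cx", "cy" (the principal point, pixels), "distortion" ([k1, k2, p1, p2, k3] as OpenCV has them; the pictures are not rectified), "R" (3x3) and "t" (3): a world point X has camera coordinates R X + t. Camera axes: x right, y down, z forward; pixel columns grow to the right and rows downward; lengths in mm; the calibration is good to about 2 mm. A picture is of the moment at which its call begins: read the wrist's pose just before it. camera_model takes no time and is no camera call; for the wrist camera it gives the pose at the moment of the call.
- r.hand_in(): hands the job in, once; it reports no verdict.
The state is a dict: "time_s": time; "q": joint angles; "joint_velocities": joint speeds; "joint_efforts": joint torques, N m; "ee_pos": TCP position; "orientation": TCP orientation; "force": force on the tool from outside, world axes, zero at the start; "ft_torque": the same for the moment, N m; "gripper_width": finger opening in mm.
Only numpy, scipy, OpenCV 4.12 (cv2) and the standard library are available. Lean on these libraries where they do the work, as an engineer would, in place of code of your own. Each camera call takes 0.05 s, during which the arm holds its last target.

TASK

Pick up the blue radius leaf and check both dark stone offcuts with it: first push its hollow (forked) end gently onto the rounded corner of the one, squarely, until it bears on both straight faces at once and cannot rock, and keep it so for a moment. Then push its round nose into the hollow corner of the other offcut in the same way, and leave it seated there, snug and square, lying flat on the counter. A few newtons are enough: never press hard, for the polished edges mark easily (20 N is too much), and leave everything else on the counter as it is.

Things in the scene. Friction and masses are not known exactly. Their poses are not given: they have to be found in the camera images.
- leaf: Blue double-ended radius leaf, 0.13 to 0.25 kg, rigid: plate 10 mm thick, 120 mm long, 70 mm wide (82 mm over the fork), lying flat, with an upright black handle block in the middle. Origin: underside of the plate, under the handle's centre; z up, x along the plate towards the round nose, the forked end towards -x
- leaf_grip (a point): Centre of the leaf's handle block, 45 mm above the leaf's underside. The block is 30 mm along the leaf's x, 16 mm along its y (grip it across these) and reaches from 10 to 60 mm above the underside
- leaf_nose (a point): On the leaf's underside at its x = +60 mm, where the two straight sides of the nose (45 degrees to x) would meet; they are rounded to 20 mm radius, so the nose ends at x = +52 mm; it is 70 mm wide at x = +25 mm
- leaf_notch (a point): On the leaf's underside at its x = -28 mm, where the two straight walls of the notch (45 degrees to x, opening to -x) would meet; rounded to 20 mm radius there; the fork's ends are at x = -61 mm
- corner: Fixed dark stone offcut 20 mm thick, 110 mm square, one corner rounded to 20 mm radius and pointing along its +x; the faces beside it run at 45 degrees to x and would meet at x = -28 mm. Origin at counter level, NOT on the stone: it is where the leaf's origin stands, with equal yaw, when the notch is seated. The leaf comes on moving along -x. Hard contact
- corner_left: The straight face of the rounded-corner offcut on the +y side of its frame. Origin on the middle of the 90 mm straight face at counter level, i.e. 65 mm along the face from the imagined sharp corner. Rubbing is strong enough to let the leaf jam on one face alone, 25 to 35 mm off its centre line, which shows as a twist about the vertical
- corner_right: The straight face of the rounded-corner offcut on the -y side of its frame. Origin on the middle of the 90 mm straight face at counter level, i.e. 65 mm along the face from the imagined sharp corner. Rubbing is strong enough to let the leaf jam on one face alone, 25 to 35 mm off its centre line, which shows as a twist about the vertical
- cove: Fixed dark stone offcut 20 mm thick: a V of two arms 44 mm wide, 110 mm long, open towards its -x; the inner faces run at 45 degrees to x, would meet at x = +60 mm, and are filleted to 20 mm radius. Origin at counter level, NOT on the stone: it is where the leaf's origin stands, with equal yaw, when the nose is seated. The leaf comes in moving along +x. Hard contact
- cove_left: The inner straight face of the hollow-corner offcut on the +y side of its frame. Origin on the middle of the 90 mm straight face at counter level, i.e. 65 mm along the face from the imagined sharp corner. Rubbing is strong enough to let the leaf jam on one face alone, 25 to 35 mm off its centre line, which shows as a twist about the vertical
- cove_right: The inner straight face of the hollow-corner offcut on the -y side of its frame. Origin on the middle of the 90 mm straight face at counter level, i.e. 65 mm along the face from the imagined sharp corner. Rubbing is strong enough to let the leaf jam on one face alone, 25 to 35 mm off its centre line, which shows as a twist about the vertical
- spare_leaf: Orange leaf of the same outline but with 10 mm radius, for other work: not to be moved. Origin and axes as the blue one. It and the blue leaf swap places
- mug: White mug, 80 mm wide, 90 mm high, not to be moved
- bowl: Green bowl, 120 mm wide, 55 mm high, not to be moved
- jar: Amber jar, 64 mm wide, 90 mm high, not to be moved
- driver: Screwdriver lying flat, not to be moved
- spatula: Spatula lying flat, not to be moved
- tile_sample: Pale tile, 70 mm square, 12 mm thick, not to be moved
Things that resemble listed ones, but are neither listed nor needed, are in the scene too. Leave any green, purple or turquoise look-alike of the corner alone.

How it is judged (in metres and radians):
On the way, in this order (a step that is already met when the one before it is completed fails the run):
1. the leaf's notch is on the rounded corner and presses on both straight faces at once, at least 1 N each, for 0.3 s (x of leaf in the frame of corner between -0.003 and 0.003 m and y of leaf in the frame of corner between -0.003 and 0.003 m and angle between the x axis of leaf and the x axis of corner, either way round below 0.06 rad and contact force between leaf and corner_left above 1 N and contact force between leaf and corner_right above 1 N), for 0.3 s.
2. the leaf's nose is in the hollow corner and presses on both straight faces at once, at least 1 N each, for 0.3 s (x of leaf in the frame of cove between -0.003 and 0.003 m and y of leaf in the frame of cove between -0.003 and 0.003 m and angle between the x axis of leaf and the x axis of cove, either way round below 0.06 rad and contact force between leaf and cove_left above 1 N and contact force between leaf and cove_right above 1 N), for 0.3 s.
At the end, for the whole second after the job is handed in: the blue leaf lies at rest, flat on the counter (within 2 mm and 0.04 rad), its nose seated in the hollow corner within 2.5 mm along and across and 0.05 rad in yaw, released (x of leaf in the frame of cove between -0.0025 and 0.0025 m and y of leaf in the frame of cove between -0.0025 and 0.0025 m and angle between the x axis of leaf and the x axis of cove, either way round below 0.05 rad and height (world z) of leaf below 0.002 m and angle between leaf's own z axis and vertical below 0.04 rad and linear speed of leaf below 0.01 m/s); the robot touches nothing.
It fails at once if the leaf is pressed on a stone offcut with more than 20 N (contact force between leaf and corner above 20 N or contact force between leaf and cove above 20 N).
It fails at once if something else on the counter is shifted by more than 15 mm (distance of any of spare_leaf, mug, bowl, jar, driver, spatula, tile_sample from where it was at the start of the episode above 0.015 m).
It also fails if it takes over 72 s, if anything falls off the work surface, if the arm or the gripper's body presses on something with over 40 N, if the wrist force passes 120 N, or if a joint passes its speed limit or range.

## Working session

There is one attempt and no reset: what is moved stays moved. The work goes in short steps, Python scripts to look and compute and a tool call to move; the robot and the scene stay as the last step left them, time stands still between calls to the robot, and variables do not carry over. Pictures are saved under pics/ and viewed, and the job is handed in when it is done.

Besides the shell and the picture viewer there is one more tool, called after "Emit:" as name(argument=value, ...) on one line, values as JSON. move_arm: Moves the arm, as the interface text tells. Its arguments: {"type":"object","properties":{"increments":{"type":"array","items":{"type":"array","items":{"type":"array","items":{"type":"number"}}}},"hand":{"type":"number"}},"required":["increments"]}

```bash
ls; mkdir -p pics; python3 - <<'E'
from bench import r
import cv2,numpy as np
print(r.get_obs(), r.nose_length)
for n in ["scene","top","wrist"]:
    m=r.camera_model(n); print(n,m)
    im,d=r.capture(n); np.savez(f"{n}0.npz",im=im,d=d,R=r.camera_model(n)["R"],t=m["t"])
    cv2.imwrite(f"pics/{n}0.png",im[:,:,::-1])
E
```

```text
pics
{'time_s': 0.0, 'q': array([ 1.09200528e+00,  2.76607982e-01,  1.50612418e+00, -3.53031146e-05,
        1.36069943e+00, -1.21031509e-01]), 'joint_velocities': array([-4.17208181e-05,  9.35664118e-04, -2.21561557e-05,  3.11151170e-03,
        2.01617515e-03,  1.27579563e-04]), 'joint_efforts': array([ 1.22781425e-03, -4.16754377e+01, -2.45802426e+01,  1.54091924e-05,
        1.13175731e-02, -1.86800241e-05]), 'ee_pos': array([201.15105555, 538.12985701, 241.43585267]), 'orientation': array([ 2.58051287e+00,  1.79024260e+00, -2.52880101e-03]), 'force': array([ 0.31479837,  0.6807333 , -0.2797541 ]), 'ft_torque': array([-0.00835804, -0.03783965,  0.02528051]), 'gripper_width': 85.07044831806223} 11.0
scene {'vfov': 57.0853563876101, 'cx': 314.67442374397535, 'cy': 204.29404460109714, 'distortion': array([-0.04502051,  0.        ,  0.        ,  0.        ,  0.        ]), 'R': array([[-0.03702667,  0.99924887,  0.0114334 ],
       [ 0.55041011,  0.02994189, -0.83435736],
       [-0.83407298, -0.02460041, -0.55110533]]), 't': array([  -4.81101487, -247.62960782, 1782.12259966])}
top {'vfov': 50.001870772137494, 'cx': 313.52970031736635, 'cy': 199.81246010918372, 'distortion': array([-0.07021529,  0.        ,  0.        ,  0.        ,  0.        ]), 'R': array([[ 0.02435249, -0.9996987 ,  0.00307569],
       [-0.97495592, -0.02442985, -0.22105235],
       [ 0.22106089,  0.00238452, -0.97525709]]), 't': array([   8.10733027,  522.10006554, 1344.77122371])}
wrist {'vfov': 61.05886977758412, 'cx': 319.36047468649883, 'cy': 201.34060261823834, 'distortion': array([-0.03515865,  0.        ,  0.        ,  0.        ,  0.        ]), 'R': array([[ 0.35035899,  0.93660994, -0.00322595],
       [ 0.9030618 , -0.33689194,  0.26642672],
       [ 0.24845112, -0.09625823, -0.96384978]]), 't': array([-573.60012755,  -34.48535626,  378.99334911])}
```

View pics/top0.png

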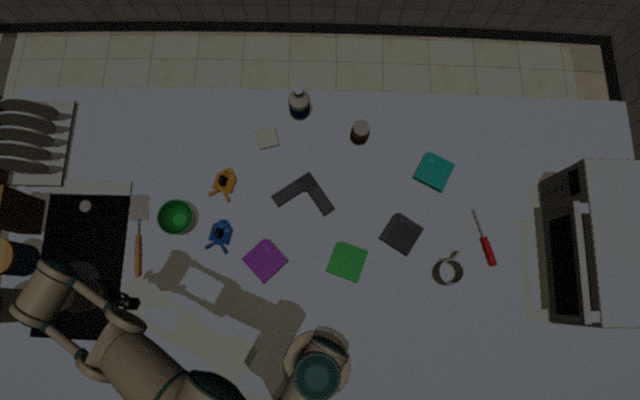

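View pics/scene0.png

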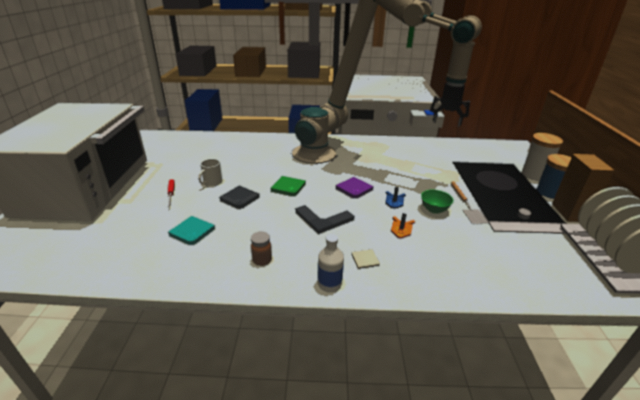

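View pics/wrist0.png

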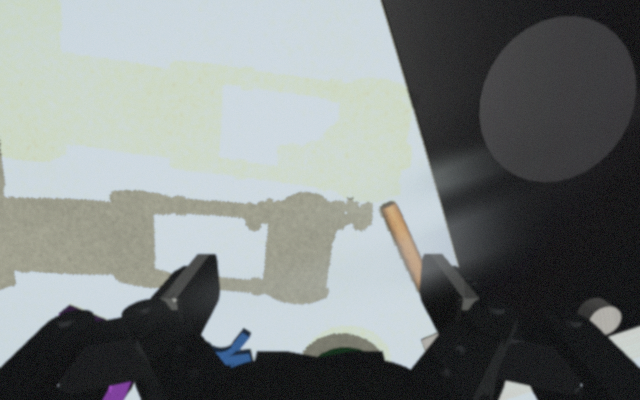

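Top view: the blue leaf is at about (220,235), and the orange spare at (224,183) could be mistaken for it. The dark V offcut (cove) is at (305,192) and the dark square offcut (corner) at (401,233). Look-alikes to leave alone: purple (265,260), green (347,261), turquoise (434,171). I'll check close crops next.

```bash
cat > h.py <<'E'
import cv2,numpy as np
def K(m):
    f=200/np.tan(np.radians(m["vfov"]/2)); return np.array([[f,0,m["cx"]],[0,f,m["cy"]],[0,0,1.]])
def toplane(px,m,z):
    px=np.asarray(px,float).reshape(-1,1,2)
    u=cv2.undistortPointsIter(px,K(m),np.array(m["distortion"]),None,None,(3,50,1e-9)).reshape(-1,2)
    d=np.c_[u,np.ones(len(u))]@np.array(m["R"]); c=-np.array(m["R"]).T@np.array(m["t"])
    s=(z-c[2])/d[:,2]; return c+s[:,None]*d
def project(X,m):
    X=np.asarray(X,float).reshape(-1,3); R=np.array(m["R"])
    return cv2.projectPoints(X,cv2.Rodrigues(R)[0],np.array(m["t"],float),K(m),np.array(m["distortion"]))[0].reshape(-1,2)
E
python3 - <<'E'
from bench import r
from h import *
z=np.load("top0.npz"); im=z["im"]; m=r.camera_model("top")
c=im[150:290,190:440]; cv2.imwrite("pics/topcrop.png",cv2.resize(c[:,:,::-1],None,fx=3.2,fy=3.2,interpolation=cv2.INTER_CUBIC))
for n,p,zz in [("blue",(220,235),10),("orange",(224,183),10),("coveapex",(308,174),20),("corner",(401,233),20)]:
    print(n,toplane([p],m,zz).round(1), z["d"][p[1],p[0]])
for p in [(220,235),(224,183),(305,192),(401,233),(347,261)]: print(im[p[1],p[0]])
E
```

```text
blue [[404.6 330.1  10. ]] 1402.3914
orange [[584.1 329.2  10. ]] 1447.1685
coveapex [[620.2  42.1  20. ]] 1462.2734
corner [[ 424.8 -271.9   20. ]] 1416.245
[0 0 0]
[10  2  0]
[78 78 84]
[33 34 33]
[40 84 43]
```

View pics/topcrop.png

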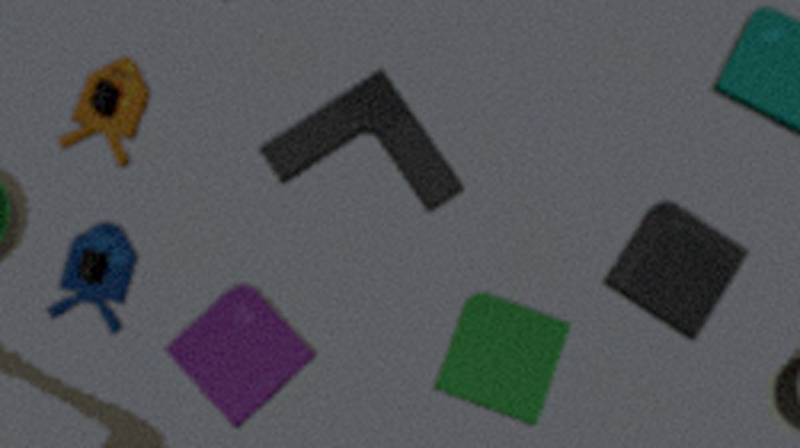

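The crop confirms the choice. Blue leaf: wide rounded nose, crop (95,265). Dark square offcut with its rounded corner at crop (665,205). V-shaped dark offcut at crop (370,120). All three point roughly along world +x. Rough poses first, then a wrist view of each.

```bash
python3 - <<'E'
from bench import r
from h import *
from scipy.spatial.transform import Rotation as Ro
o=r.get_obs(); m=r.camera_model("wrist")
R=np.array(m["R"]); c=-R.T@m["t"]; T=Ro.from_rotvec(o["orientation"]).as_matrix()
print("cam world",c,"in tool",T.T@(c-o["ee_pos"]),"axes in tool\n",(T.T@R.T).round(3),"\nT",T.round(3))
z=np.load("top0.npz"); im=z["im"]; mt=r.camera_model("top")
hsv=cv2.cvtColor(im,cv2.COLOR_RGB2HSV)
mask=cv2.inRange(hsv,(100,120,30),(125,255,255)); mask[:, :195]=0; mask[:,245:]=0; mask[:205]=0;mask[260:]=0
ys,xs=np.nonzero(mask); print(len(xs))
P=toplane(np.c_[xs,ys],mt,10); print(P.min(0),P.max(0))
# image center of wrist
print(toplane([(320,200),(320,330),(320,20),(10,200),(630,200)],m,10))
E
```

```text
cam world [137.96778547 562.14278029 372.74211653] in tool [ 5.30430406e-02 -6.76250902e+01 -1.31087716e+02] axes in tool
 [[ 1.     0.    -0.002]
 [ 0.     0.964  0.267]
 [ 0.002 -0.267  0.964]] 
T [[ 0.35   0.937 -0.001]
 [ 0.937 -0.35  -0.001]
 [-0.001 -0.    -1.   ]]
380
[348.44159828 294.11121109  10.        ] [455.64288605 374.31785974  10.        ]
[[230.3188007  527.2023618   10.        ]
 [387.68394067 468.43109655  10.        ]
 [ 59.82691589 590.88762955  10.        ]
 [105.92028174 193.96934016  10.        ]
 [353.95423282 858.67513468  10.        ]]
```

Emit:
move_arm(increments=[[[3.6, -4, -0.8, 0, 0, 0], [3.7, -4, -0.8, 0, 0, 0], [3.7, -4, -0.8, 0, 0, 0], [3.7, -4, -0.8, 0, 0, 0], [3.7, -4, -0.8, 0, 0, 0]]])

```text
time_s: 0.78
ee_pos: [386.3, 337.2, 202.0]
orientation: [-2.581, -1.791, -0.0]
force: [0.2, 0.2, -0.1]
gripper_width: 85.4
```

```bash
python3 - <<'E'
from bench import r
from h import *
import pickle
o=r.get_obs(); print(o["time_s"],o["ee_pos"],o["joint_velocities"].round(3))
E
```

```text
0.775 [386.27531095 337.20120166 201.95494665] [-0.853  0.036  0.116  0.    -0.165 -0.843]
```

Emit:
move_arm(increments=[[[0, 0, 0, 0, 0, 0], [0, 0, 0, 0, 0, 0]]])

```text
time_s: 1.02
ee_pos: [385.2, 338.7, 202.2]
orientation: [-2.582, -1.789, 0.001]
force: [0.9, -0.2, -0.2]
gripper_width: 85.5
```

```bash
cat >> h.py <<'E'
import pickle
def snap(r,tag,cam="wrist"):
    o=r.get_obs(); m=r.camera_model(cam); im,d=r.capture(cam)
    pickle.dump((o,m,im,d),open(tag+".pkl","wb")); cv2.imwrite(f"pics/{tag}.png",im[:,:,::-1])
    print(o["time_s"],o["ee_pos"].round(1),o["orientation"].round(4),np.abs(o["joint_velocities"]).max().round(3))
def load(tag): return pickle.load(open(tag+".pkl","rb"))
E
python3 - <<'E'
from bench import r
from h import *
snap(r,"w_leaf1")
E
```

```text
1.025 [385.2 338.7 202.2] [-2.5815e+00 -1.7889e+00  8.0000e-04] 0.032
```

View pics/w_leaf1.png

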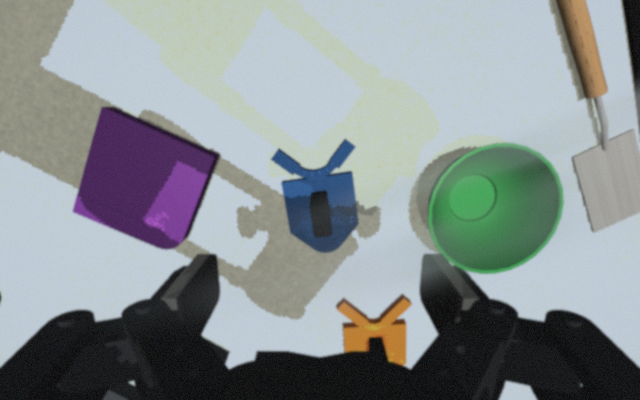

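```bash
python3 - <<'E'
from h import *
o,m,im,d=load("w_leaf1")
hsv=cv2.cvtColor(im,cv2.COLOR_RGB2HSV)
for p in [(300,230),(345,200),(320,215),(340,158),(300,181),(286,157)]: print(p,hsv[p[1],p[0]],im[p[1],p[0]])
mask=cv2.inRange(hsv,(100,120,40),(125,255,255)); mask[:130]=0; mask[260:]=0
cn=max(cv2.findContours(mask,cv2.RETR_EXTERNAL,cv2.CHAIN_APPROX_NONE)[0],key=cv2.contourArea)
ap=cv2.approxPolyDP(cn,2.5,True)[:,0]
P=toplane(ap,m,10)
for a,b in zip(ap,P): print(a,b[:2].round(1))
v=im[120:270,250:390]; cv2.imwrite("pics/c1.png",cv2.resize(v[:,:,::-1],None,fx=4,fy=4,interpolation=cv2.INTER_NEAREST))
E
```

```text
(300, 230) [108 126  91] [46 64 91]
(345, 200) [108 119 129] [ 69  93 129]
(320, 215) [101  40  51] [43 48 51]
(340, 158) [107 158 129] [ 49  83 129]
(300, 181) [107 158 129] [ 49  85 129]
(286, 157) [107 151 125] [ 51  83 125]
[346 141] [358.7 374.9]
[324 168] [375.6 346.5]
[315 171] [375.3 337.4]
[302 169] [369.1 326.3]
[280 151] [345.6 313. ]
[273 158] [349.4 304.2]
[291 172] [368.1 315.3]
[304 177] [377.1 325.3]
[283 182] [374.5 304.3]
[290 220] [413.1 296.2]
[296 213] [408.3 304.6]
[297 217] [412.6 304. ]
[298 214] [410. 306.]
[302 217] [414.4 308.6]
[294 228] [422.4 296.8]
[291 226] [419.4 294.8]
[292 231] [424.7 293.7]
[316 247] [449.6 310.3]
[317 244] [446.8 312.4]
[319 247] [450.7 313.2]
[318 241] [444.1 314.6]
[330 240] [447.4 326.4]
[328 237] [443.6 325.7]
[323 240] [444.9 319.7]
[315 238] [440.  312.9]
[310 221] [421.1 314.6]
[305 219] [417.4 310.7]
[309 218] [417.8 314.8]
[307 204] [403.5 318.2]
[311 194] [395.3 325.6]
[324 190] [396. 339.]
[332 207] [415.1 340.4]
[352 198] [413.3 362. ]
[350 173] [389.  368.4]
[328 173] [381.5 348.5]
[352 148] [366.9 378.1]
```

View pics/c1.png

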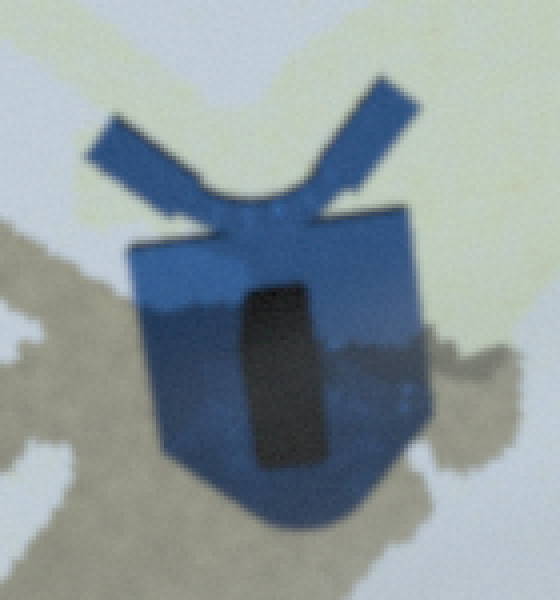

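```bash
cat >> h.py <<'E'
def wrap(a): return (a+np.pi)%(2*np.pi)-np.pi
def edges_fit(P,pose,segs,tol=4,it=6):
    """P: Nx2 world contour points; segs: list of (n angle in body, offset, tmin,tmax): line n.p=offset, t along perp.
    linear least squares refinement of pose (x,y,yaw) on the points near each straight segment"""
    x,y,a=pose
    for k in range(it):
        A=[];b=[];cnt=[]
        tl=tol*(3 if k<2 else 1)
        c,s=np.cos(a),np.sin(a); Q=(P-[x,y])@np.array([[c,-s],[s,c]])
        for (na,off,t0,t1) in segs:
            n=np.array([np.cos(na),np.sin(na)]); t=np.array([-n[1],n[0]])
            e=Q@n-off; u=Q@t; w=(np.abs(e)<tl)&(u>t0)&(u<t1); cnt.append((w.sum(),round(float(np.mean(e[w])) if w.any() else 9,2)))
            # moving pose by (dx,dy body, da): e changes by -(n.d) - da*(n x q)
            q=Q[w]; A.append(np.c_[np.full(w.sum(),n[0]),np.full(w.sum(),n[1]),n[1]*q[:,0]-n[0]*q[:,1]]); b.append(e[w])
        A=np.vstack(A);b=np.hstack(b); s_=np.linalg.lstsq(A,b,rcond=None)[0]
        x+=c*s_[0]-s*s_[1]; y+=s*s_[0]+c*s_[1]; a+=s_[2]
    return np.array([x,y,a]),cnt,np.std(A@s_-b)
D=np.pi/4
LEAF=[(np.pi/2,35,-22,5),(-np.pi/2,35,-5,22),  # sides: t for n=+y is -x ; for n=-y is +x
 (D,60*np.cos(D),-99,99),(-D,60*np.cos(D),-99,99)]
def subpix(mask_soft,lev):
    pass
E
python3 - <<'E'
from h import *
o,m,im,d=load("w_leaf1")
f=im.astype(int); diff=(f[:,:,2]-f[:,:,0]); print(diff[230,300],diff[250,300],diff[150,310])
mask=(cv2.GaussianBlur(diff.astype(np.float32),(3,3),0)>22).astype(np.uint8)*255; mask[:130]=0; mask[260:]=0;mask[:,:260]=0;mask[:,380:]=0
mask=cv2.morphologyEx(mask,cv2.MORPH_CLOSE,np.ones((3,3)))
cn=max(cv2.findContours(mask,cv2.RETR_EXTERNAL,cv2.CHAIN_APPROX_NONE)[0],key=cv2.contourArea)[:,0]
v=im[:,:,::-1].copy(); v[cn[:,1],cn[:,0]]=(0,0,255); cv2.imwrite("pics/c2.png",cv2.resize(v[120:270,250:390],None,fx=4,fy=4,interpolation=cv2.INTER_NEAREST))
P=toplane(cn,m,10)[:,:2]
# straight parts of nose edges: tangent length from apex 20..49mm
LE=[(np.pi/2,35,-20,10),(-np.pi/2,35,-10,20),(D,60*np.cos(D),-5+0,25),(-D,60*np.cos(D),-25,5)]
# along nose edge: param u: apex at u=-/+42.4 -> straight from |u|
LE=[(np.pi/2,35,-22,0),(-np.pi/2,35,0,22),(D,42.43,-21,5),(-D,42.43,-5,21)]
print(edges_fit(P,(404.,330.,-0.33),LE))
E
```

```text
45 -13 3
(array([ 4.07403182e+02,  3.30974392e+02, -2.38146382e-01]), [(np.int64(21), -1.92), (np.int64(20), -1.36), (np.int64(26), 0.32), (np.int64(21), -0.4)], np.float64(1.1585569095051207))
```

View pics/c2.png

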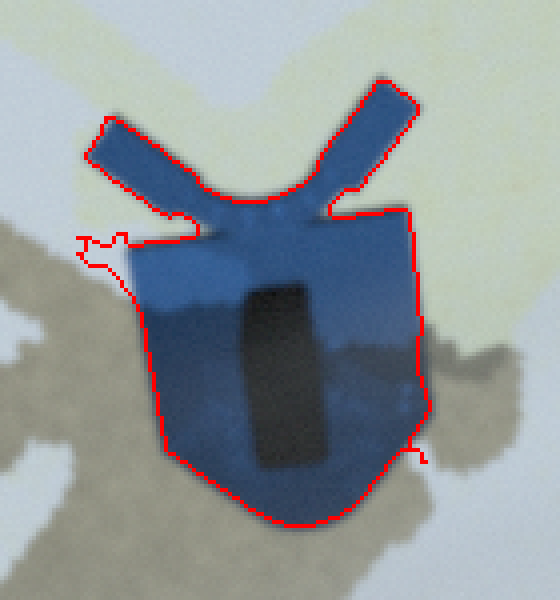

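Emit:
move_arm(increments=[[[2.6, -5.6, 0, 0, 0, 0.04], [2.6, -5.6, 0, 0, 0, 0.04], [2.6, -5.6, 0, 0, 0, 0.04], [2.6, -5.6, 0, 0, 0, 0.04], [2.6, -5.6, 0, 0, 0, 0]]])

```text
time_s: 1.7
ee_pos: [516.0, 58.7, 202.8]
orientation: [2.427, 1.995, 0.002]
force: [0.8, 0.1, -0.4]
gripper_width: 85.5
```

Emit:
move_arm(increments=[[[0, 0, 0, 0, 0, 0], [0, 0, 0, 0, 0, 0], [0, 0, 0, 0, 0, 0]]])

```text
time_s: 2.08
ee_pos: [514.6, 60.5, 202.4]
orientation: [-2.427, -1.994, -0.0]
force: [-0.5, 0.4, 0.2]
gripper_width: 85.2
```

```bash
python3 - <<'E'
from bench import r
from h import *
snap(r,"w_cove1")
E
```

```text
2.075 [514.6  60.5 202.4] [-2.4266e+00 -1.9941e+00 -2.0000e-04] 0.004
```

View pics/w_cove1.png

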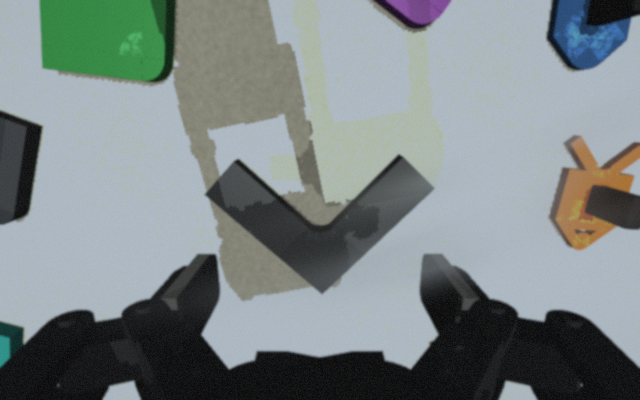

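Emit:
move_arm(increments=[[[-2.4, -5.6, 0, 0, 0, 0.06], [-2.4, -5.6, 0, 0, 0, 0.06], [-2.4, -5.6, 0, 0, 0, 0.06], [-2.4, -5.6, 0, 0, 0, 0.06], [-2.4, -5.6, 0, 0, 0, 0.06]]])

```text
time_s: 2.75
ee_pos: [394.9, -221.7, 202.7]
orientation: [2.099, 2.336, 0.001]
force: [0.9, -0.6, 0.3]
gripper_width: 85.4
```

Emit:
move_arm(increments=[[[0, -4, 0, 0, 0, 0.06], [0, 0, 0, 0, 0, 0], [0, 0, 0, 0, 0, 0], [0, 0, 0, 0, 0, 0]]])

```text
time_s: 3.25
ee_pos: [395.6, -259.7, 202.3]
orientation: [-2.031, -2.396, -0.001]
force: [0.1, 0.3, -0.7]
gripper_width: 85.5
```

```bash
python3 - <<'E'
from bench import r
from h import *
snap(r,"w_corner1")
E
```

```text
3.25 [ 395.6 -259.7  202.3] [-2.0312e+00 -2.3957e+00 -6.0000e-04] 0.004
```

View pics/w_corner1.png

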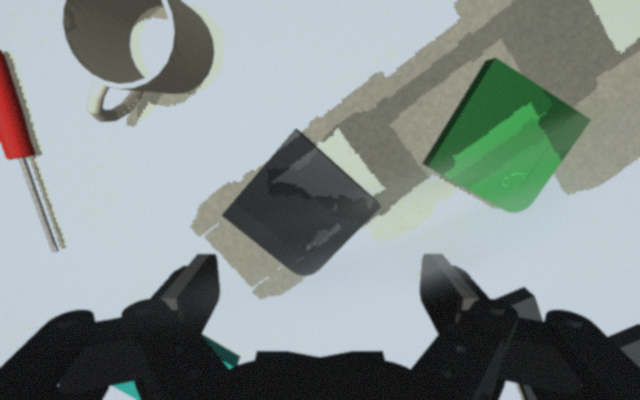

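Wrist views. In the first, the V's inner corner is at about (322,222) and its outer apex at (322,290). In the second, the dark offcut's rounded corner is at about (305,272), with the green look-alike well to the right. Next I'll fit straight edges for both poses.

```bash
cat >> h.py <<'E'
def darkcontour(im,box,thr):
    x0,x1,y0,y1=box; g=cv2.GaussianBlur(im.max(2),(3,3),0).astype(int); sat=im.max(2).astype(int)-im.min(2)
    mk=np.zeros(g.shape,np.uint8); mk[y0:y1,x0:x1]=(g<thr)[y0:y1,x0:x1]*255
    mk=cv2.morphologyEx(mk,cv2.MORPH_OPEN,np.ones((3,3)))
    return max(cv2.findContours(mk,cv2.RETR_EXTERNAL,cv2.CHAIN_APPROX_NONE)[0],key=cv2.contourArea)[:,0]
E
python3 - <<'E'
from h import *
out=[]
for tag,box,thr,pose,segs in [
 ("w_corner1",(200,400,110,290),125,(424+90,-257.,0.2),[(D,-19.8,12,100),(-D,-19.8,-100,-12)]),
 ("w_cove1",(195,445,140,300),135,(500.,62.,-0.18),[(D,86.43,-76,55),(-D,86.43,-55,76)])]:
    o,m,im,d=load(tag); cn=darkcontour(im,box,thr)
    v=im[:,:,::-1].copy(); v[cn[:,1],cn[:,0]]=(0,0,255); x0,x1,y0,y1=box
    out.append(cv2.resize(v[y0:y1,x0:x1],(400,330)))
    P=toplane(cn,m,20)[:,:2]
    ap=cv2.approxPolyDP(cn,4,True)[:,0]; print(np.c_[ap,toplane(ap,m,20)[:,:2].round(1)])
    print(tag,edges_fit(P,pose,segs,tol=5))
cv2.imwrite("pics/c3.png",np.hstack(out))
E
```

```text
[[ 295.   130.   351.5 -289.6]
 [ 222.   216.   444.3 -347.9]
 [ 291.   271.   491.5 -273.3]
 [ 304.   275.   493.8 -259.5]
 [ 320.   267.   482.2 -244.9]
 [ 384.   207.   409.6 -194.4]
 [ 378.   196.   399.8 -202.4]
 [ 368.   194.   399.4 -212.2]]
w_corner1 (array([ 5.28028589e+02, -2.51101053e+02,  2.24754145e-01]), [(np.int64(55), 0.01), (np.int64(61), -0.09)], np.float64(1.2270221466443203))
[[ 4.320e+02  1.870e+02  5.400e+02  1.644e+02]
 [ 3.970e+02  1.550e+02  5.034e+02  1.357e+02]
 [ 3.440e+02  2.060e+02  5.423e+02  7.890e+01]
 [ 3.240e+02  2.030e+02  5.356e+02  6.060e+01]
 [ 3.100e+02  1.400e+02  4.744e+02  5.940e+01]
 [ 2.990e+02  1.400e+02  4.724e+02  4.960e+01]
 [ 2.960e+02  1.470e+02  4.781e+02  4.550e+01]
 [ 3.010e+02  1.500e+02  4.817e+02  4.950e+01]
 [ 2.960e+02  1.550e+02  4.853e+02  4.400e+01]
 [ 3.000e+02  1.760e+02  5.054e+02  4.350e+01]
 [ 3.090e+02  1.860e+02  5.164e+02  4.980e+01]
 [ 3.040e+02  1.940e+02  5.232e+02  4.360e+01]
 [ 2.920e+02  1.940e+02  5.210e+02  3.230e+01]
 [ 2.900e+02  1.990e+02  5.254e+02  2.940e+01]
 [ 2.790e+02  1.950e+02  5.195e+02  2.000e+
[... 485 characters left out ...]
2  2.830e+02  6.060e+02 -2.550e+01]
 [ 2.610e+02  2.900e+02  6.150e+02 -2.140e+01]
 [ 2.650e+02  2.790e+02  6.035e+02 -1.430e+01]
 [ 2.720e+02  2.910e+02  6.183e+02 -1.040e+01]
 [ 2.780e+02  2.900e+02  6.184e+02 -4.000e+00]
 [ 2.690e+02  2.670e+02  5.911e+02 -7.100e+00]
 [ 2.750e+02  2.610e+02  5.858e+02  5.000e-01]
 [ 2.830e+02  2.680e+02  5.949e+02  6.700e+00]
 [ 2.770e+02  2.750e+02  6.014e+02 -1.100e+00]
 [ 2.900e+02  2.740e+02  6.028e+02  1.220e+01]
 [ 2.870e+02  2.790e+02  6.078e+02  7.900e+00]
 [ 3.230e+02  2.920e+02  6.296e+02  4.130e+01]]
w_cove1 (array([ 5.15604435e+02,  5.29635403e+01, -1.64361941e-01]), [(np.int64(97), 0.0), (np.int64(84), -0.06)], np.float64(1.6550619378881368))
```

View pics/c3.png

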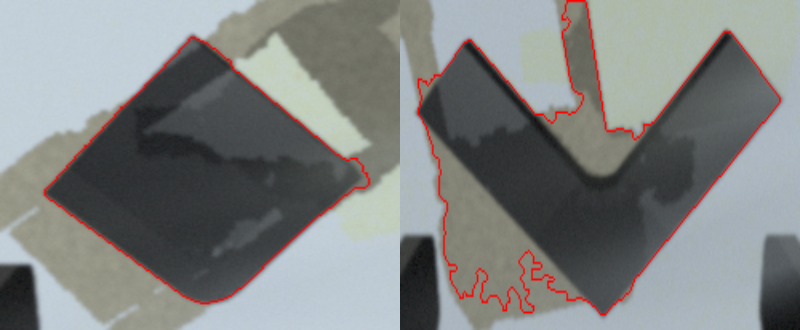

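```bash
python3 - <<'E'
from h import *
out=[]
o,m,im,d=load("w_cove1")
for p in [(250,260),(240,270),(270,230),(400,200),(420,185),(380,230),(330,280),(320,180)]: print(p,im[p[1],p[0]])
for tag,box,pose,segs in [
 ("w_corner1",(200,400,110,290),(528,-251.,0.22),[(D,-19.8,15,98),(-D,-19.8,-98,-15)]),
 ("w_cove1",(195,445,140,300),(520.,53.,-0.18),[(D,86.43,-76,55),(-D,86.43,-55,76)])]:
  for thr in (95,105,115,122):
    o,m,im,d=load(tag); cn=darkcontour(im,box,thr)
    P=toplane(cn,m,20)[:,:2]
    print(tag,thr,edges_fit(P,pose,segs,tol=3))
  v=im[:,:,::-1].copy(); v[cn[:,1],cn[:,0]]=(0,0,255); x0,x1,y0,y1=box
  out.append(cv2.resize(v[y0:y1,x0:x1],(400,330)))
cv2.imwrite("pics/c4.png",np.hstack(out))
E
```

```text
(250, 260) [128 129 115]
(240, 270) [133 131 119]
(270, 230) [48 53 51]
(400, 200) [90 94 96]
(420, 185) [100 107 109]
(380, 230) [78 82 83]
(330, 280) [76 79 83]
(320, 180) [142 150 142]
w_corner1 95 (array([ 5.26912468e+02, -2.51495836e+02,  2.21477651e-01]), [(np.int64(48), -0.0), (np.int64(56), -0.0)], np.float64(0.7332609087482002))
w_corner1 105 (array([ 5.27662847e+02, -2.51497879e+02,  2.18549786e-01]), [(np.int64(53), -0.0), (np.int64(56), -0.0)], np.float64(0.796639627454176))
w_corner1 115 (array([ 5.27997448e+02, -2.51318961e+02,  2.20969393e-01]), [(np.int64(48), -0.0), (np.int64(55), -0.01)], np.float64(0.6956057246919048))
w_corner1 122 (array([ 5.28357263e+02, -2.51303489e+02,  2.22071025e-01]), [(np.int64(50), -0.0), (np.int64(54), -0.0)], np.float64(0.6239665657854856))
w_cove1 95 (array([ 5.15289830e+02,  4.97464201e+01, -1.65922402e-01]), [(np.int64(100), -0.0), (np.int64(0), 9)], np.float64(0.5849359950613646))
w_cove1 105 (array([ 5.15937106e+02,  5.01873485e+01, -1.66580572e-01]), [(np.int64(95), -0.0), (np.int64(0), 9)], np.float64(0.41628074416540006))
w_cove1 115 (array([ 5.16353532e+02,  5.04752685e+01, -1.66238042e-01]), [(np.int64(96), 0.0), (np.int64(0), 9)], np.float64(0.5012860303469776))
w_cove1 122 (array([ 5.10764721e+02,  5.87407022e+01, -1.62177546e-01]), [(np.int64(96), -0.0), (np.int64(101), -0.0)], np.float64(0.37304240327575056))
```

View pics/c4.png

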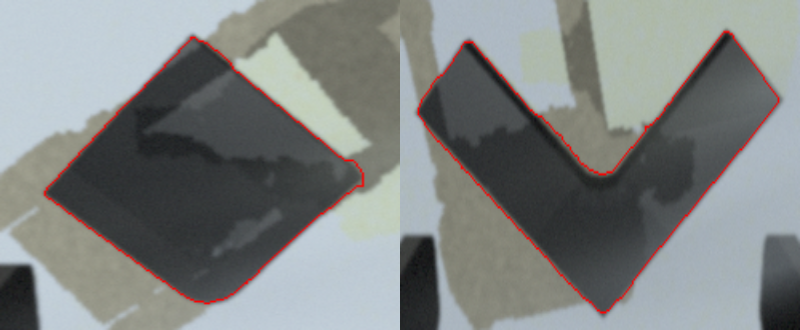

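```bash
python3 - <<'E'
from h import *
o,m,im,d=load("w_cove1")
for thr in (95,105,115,122):
    P=toplane(darkcontour(im,(195,445,140,300),thr),m,20)[:,:2]
    print(thr,edges_fit(P,(511,58.7,-.162),[(D,86.43,-76,55),(-D,86.43,-55,76)],tol=3))
E
```

```text
95 (array([ 5.08650556e+02,  5.89929533e+01, -1.62384914e-01]), [(np.int64(92), -0.0), (np.int64(100), -0.0)], np.float64(0.451773553438611))
105 (array([ 5.09565035e+02,  5.90280745e+01, -1.62534009e-01]), [(np.int64(96), -0.0), (np.int64(100), -0.0)], np.float64(0.3324024317671626))
115 (array([ 5.10269726e+02,  5.89700952e+01, -1.61561192e-01]), [(np.int64(95), -0.0), (np.int64(100), 0.0)], np.float64(0.3325748375379773))
122 (array([ 5.10764721e+02,  5.87407022e+01, -1.62177546e-01]), [(np.int64(96), -0.0), (np.int64(101), -0.0)], np.float64(0.37304240327575067))
```

Emit:
move_arm(increments=[[[0.1, 5.9, 0, 0, 0, -0.04], [0.1, 5.9, 0, 0, 0, -0.04], [0.1, 5.9, 0, 0, 0, -0.04], [0.1, 5.9, 0, 0, 0, -0.04], [0.1, 5.9, 0, 0, 0, -0.04]]])

```text
time_s: 3.92
ee_pos: [399.9, 36.2, 202.7]
orientation: [2.263, 2.178, 0.002]
force: [0.9, -0.3, -0.3]
gripper_width: 85.4
```

Emit:
move_arm(increments=[[[0.1, 5.9, 0, 0, 0, -0.04], [0.1, 5.9, 0, 0, 0, -0.04], [0.1, 5.9, 0, 0, 0, -0.04], [0.1, 5.9, 0, 0, 0, -0.04], [0.3, 6.0, 0, 0, 0, -0.04]]])

```text
time_s: 4.55
ee_pos: [406.1, 332.3, 202.6]
orientation: [2.468, 1.943, 0.001]
force: [1.1, 0.3, 0.3]
gripper_width: 85.3
```

Emit:
move_arm(increments=[[[0, 0, -4, 0, 0, 0], [0, 0, -4, 0, 0, 0], [0, 0, 0, 0, 0, 0], [0, 0, 0, 0, 0, 0]]])

```text
time_s: 5.05
ee_pos: [407.8, 330.4, 123.6]
orientation: [2.469, 1.943, 0.003]
force: [-0.3, -0.6, 0.5]
gripper_width: 85.4
```

```bash
python3 - <<'E'
from bench import r
from h import *
snap(r,"w_leaf2")
E
```

```text
5.05 [407.8 330.4 123.6] [2.4686 1.9429 0.0033] 0.02
```

View pics/w_leaf2.png

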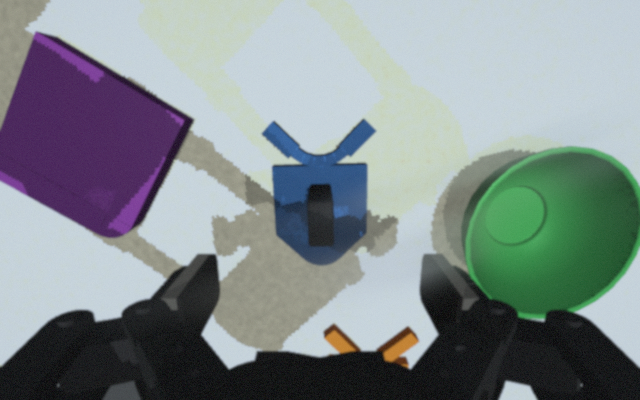

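The leaf is centred and square in the jaws: sides at columns 273/367, handle at (320,215). Descending to grip now.

Emit:
move_arm(increments=[[[0, 0, -3.5, 0, 0, 0], [0, 0, -3.5, 0, 0, 0], [0, 0, -1.6, 0, 0, 0], [0, 0, 0, 0, 0, 0], [0, 0, 0, 0, 0, 0]]])

```text
time_s: 5.72
ee_pos: [408.7, 330.3, 38.0]
orientation: [2.469, 1.942, 0.006]
force: [-1.5, 0.2, 0.7]
gripper_width: 85.7
```

Emit:
move_arm(hand=0, increments=[[[0, 0, 0, 0, 0, 0], [0, 0, 0, 0, 0, 0], [0, 0, 0, 0, 0, 0], [0, 0, 0, 0, 0, 0], [0, 0, 0, 0, 0, 0]]])

```text
time_s: 6.35
ee_pos: [407.7, 329.9, 36.7]
orientation: [-2.469, -1.942, -0.002]
force: [-0.3, 0.7, 2.4]
gripper_width: 15.1
```

Emit:
move_arm(increments=[[[0, 0, 0, 0, 0, 0], [0, 0, 0, 0, 0, 0], [0, 0, 0, 0, 0, 0], [0, 0, 0, 0, 0, 0]]])

```text
time_s: 6.85
ee_pos: [407.7, 329.9, 36.7]
orientation: [-2.469, -1.942, -0.002]
force: [-0.0, 0.6, 5.1]
gripper_width: 15.1
```

```bash
python3 - <<'E'
from bench import r
from h import *
o=r.get_obs(); print(o["force"],o["ft_torque"])
snap(r,"w_grip1")
E
```

```text
[-0.0181048   0.57645238  5.05191312] [0.0369336  0.069025   0.09077494]
6.85 [407.7 329.9  36.7] [-2.4692e+00 -1.9422e+00 -1.7000e-03] 0.003
```

View pics/w_grip1.png

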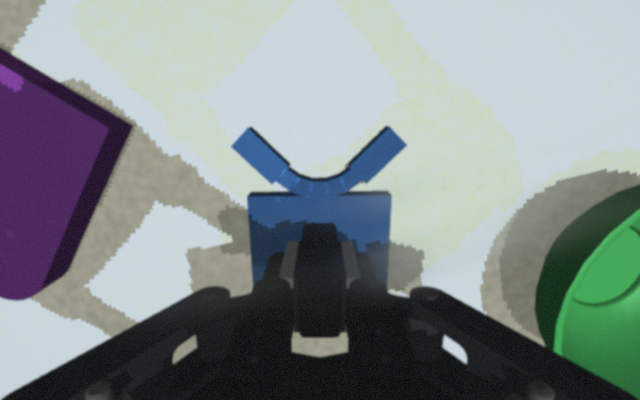

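```bash
cat >> h.py <<'E'
def toolyaw(o):
    from scipy.spatial.transform import Rotation as Ro
    T=Ro.from_rotvec(o["orientation"]).as_matrix(); return np.arctan2(T[1,1],T[0,1])
def bluecontour(im,box,thr=22):
    f=im.astype(np.float32); diff=cv2.GaussianBlur(f[:,:,2]-f[:,:,0],(3,3),0)
    mk=np.zeros(diff.shape,np.uint8); x0,x1,y0,y1=box; mk[y0:y1,x0:x1]=(diff>thr)[y0:y1,x0:x1]*255
    mk=cv2.morphologyEx(mk,cv2.MORPH_OPEN,np.ones((3,3)))
    return max(cv2.findContours(mk,cv2.RETR_EXTERNAL,cv2.CHAIN_APPROX_NONE)[0],key=cv2.contourArea)[:,0]
NOTCH=[(D,-19.8,23,42),(-D,-19.8,-42,-23)]
E
python3 - <<'E'
from h import *
o,m,im,d=load("w_grip1")
print(toolyaw(o))
cn=bluecontour(im,(225,415,115,195))
v=im[:,:,::-1].copy(); v[cn[:,1],cn[:,0]]=(0,0,255); cv2.imwrite("pics/c5.png",cv2.resize(v[110:210,220:420],None,fx=4,fy=4,interpolation=cv2.INTER_NEAREST))
for z in (0,10):
    P=toplane(cn,m,z)[:,:2]; print(z,edges_fit(P,(408,330.3,toolyaw(o)),NOTCH,tol=3))
E
```

```text
-0.2378182156409062
0 (array([ 4.09750080e+02,  3.29596626e+02, -2.24716144e-01]), [(np.int64(30), 0.02), (np.int64(30), 0.0)], np.float64(1.2561107306594135))
10 (array([ 4.07947261e+02,  3.30126673e+02, -2.25392183e-01]), [(np.int64(27), -0.76), (np.int64(31), -0.27)], np.float64(1.1189920733266288))
```

View pics/c5.png

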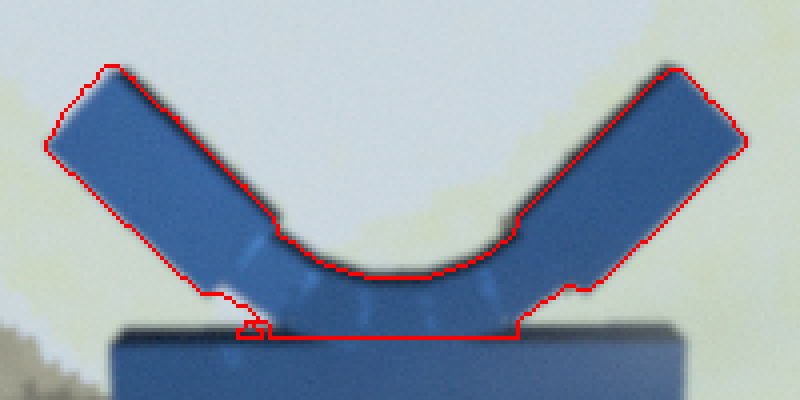

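Leaf origin and TCP agree to about 0.5 mm. Now lift and carry it to the front of the corner.

Emit:
move_arm(increments=[[[0, 0, 3, 0, 0, 0], [0, 0, 3, 0, 0, 0], [1.3, -5, 0, 0, 0, 0.04], [1.3, -5, 0, 0, 0, 0.04], [1.3, -5, 0, 0, 0, 0.04]]])

```text
time_s: 7.52
ee_pos: [445.4, 177.9, 95.4]
orientation: [-2.345, -2.089, 0.003]
force: [0.5, 0.3, -2.7]
gripper_width: 15.3
```

Emit:
move_arm(increments=[[[1.3, -5, 0, 0, 0, 0.04], [1.3, -5, 0, 0, 0, 0.04], [1.3, -5, 0, 0, 0, 0.04], [1.3, -5, 0, 0, 0, 0.04], [1.3, -5, 0, 0, 0, 0.04]]])

```text
time_s: 8.15
ee_pos: [510.4, -71.9, 95.2]
orientation: [-2.125, -2.31, 0.002]
force: [0.4, 0.8, -1.6]
gripper_width: 15.4
```

Emit:
move_arm(increments=[[[1.3, -5, 0, 0, 0, 0.04], [1.3, -5, 0, 0, 0, 0.04], [1.3, -5, 0, 0, 0, 0.04], [0.66, -2.5, 0, 0, 0, 0.02], [0, 0, 0, 0, 0, 0]]])

```text
time_s: 8.78
ee_pos: [556.4, -247.1, 94.8]
orientation: [-1.964, -2.45, 0.001]
force: [0.2, -0.0, -2.3]
gripper_width: 15.0
```

Emit:
move_arm(increments=[[[0, 0, 0, 0, 0, 0], [0, 0, 0, 0, 0, 0]]])

```text
time_s: 9.02
ee_pos: [556.2, -243.8, 95.9]
orientation: [-1.959, -2.454, -0.0]
force: [0.2, 0.0, -2.9]
gripper_width: 15.2
```

```bash
python3 - <<'E'
from bench import r
from h import *
o=r.get_obs(); print(o["force"],o["ft_torque"],toolyaw(o))
snap(r,"w_pre1")
E
```

```text
[ 0.22706149  0.01400511 -2.9346086 ] [ 0.05834051 -0.03979385 -0.02579167] 0.2232486855567338
9.025 [ 556.2 -243.8   95.9] [-1.9589e+00 -2.4535e+00 -1.0000e-04] 0.007
```

View pics/w_pre1.png

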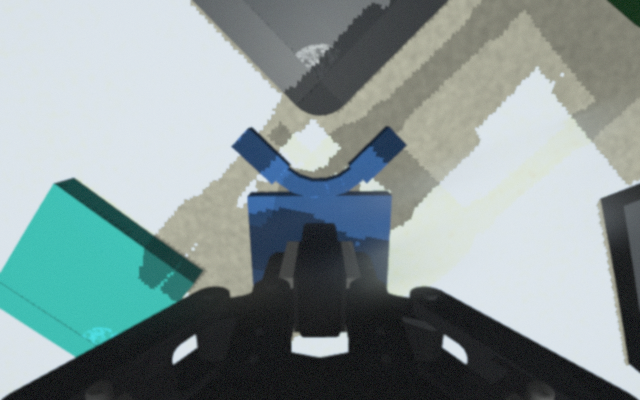

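```bash
python3 - <<'E'
from h import *
o,m,im,d=load("w_pre1")
for p in [(250,40),(240,95),(290,95),(340,60),(380,120),(400,60),(300,70)]: print(p,im[p[1],p[0]])
for thr in (110,118,124):
    cn=darkcontour(im,(190,455,0,122),thr)
    P=toplane(cn,m,20)[:,:2]
    print(thr,edges_fit(P,(528,-251.4,.221),[(D,-19.8,15,98),(-D,-19.8,-98,-15)],tol=5))
v=im[:,:,::-1].copy(); v[cn[:,1],cn[:,0]]=(0,0,255); cv2.imwrite("pics/c6.png",cv2.resize(v[0:140,180:460],None,fx=2.8,fy=2.8))
a=toolyaw(o); q=toplane([(203,272),(75,180)],m,20)[:,:2]-o["ee_pos"][:2]; c,s=np.cos(a),np.sin(a); print("turq in leaf frame",q@np.array([[c,-s],[s,c]]))
E
```

```text
(250, 40) [114 118 122]
(240, 95) [220 228 233]
(290, 95) [71 73 75]
(340, 60) [69 74 76]
(380, 120) [137 137 123]
(400, 60) [176 176 158]
(300, 70) [132 138 138]
110 (array([ 5.23942354e+02, -2.49711089e+02,  1.86621427e-01]), [(np.int64(117), 0.05), (np.int64(45), 0.2)], np.float64(1.8330788511387828))
118 (array([ 5.24168042e+02, -2.50066432e+02,  1.81773060e-01]), [(np.int64(118), 0.05), (np.int64(44), 0.44)], np.float64(1.8398568591751228))
124 (array([ 5.24168580e+02, -2.50622359e+02,  1.71787403e-01]), [(np.int64(119), 0.0), (np.int64(74), 0.2)], np.float64(2.0692329491822568))
turq in leaf frame [[  38.88419605  -78.66220722]
 [ -24.67298302 -155.04106074]]
```

View pics/c6.png

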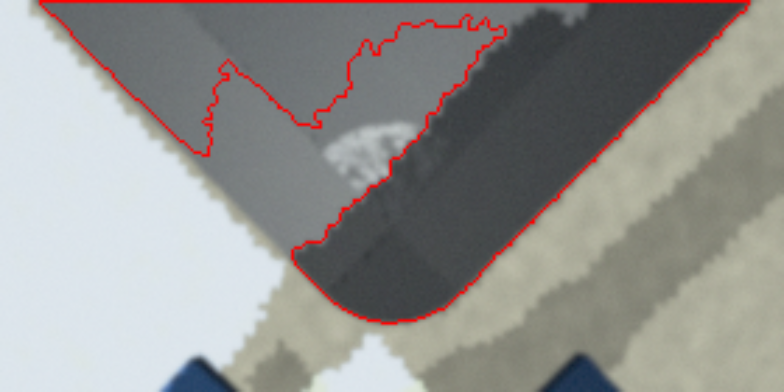

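```bash
python3 - <<'E'
from h import *
o,m,im,d=load("w_pre1")
g=cv2.GaussianBlur(im.max(2),(3,3),0).astype(int)
pts=[]
# row scans: left edge = bright->stone (thr 165), right edge = thr 112 
for y in range(5,88):
    row=g[y]; xl=200
    # left: walk from the stone interior leftwards until >165
    x=int(195+ (y*1.0))+15
    while row[x]<150 or row[x-1]<150: x-=1
    if True: 
        x0=x; f=(150-row[x+1])/(row[x]-row[x+1]) if row[x]!=row[x+1] else 0
        pts.append((x+1-f,y))
    x=int(445-y*1.0)-25
    while row[x]<105: x+=1
    f=(105-row[x-1])/(row[x]-row[x-1]); pts.append((x-1+f,y))
pts=np.array(pts); print(pts[::20].round(1))
P=toplane(pts,m,20)[:,:2]
for tol in (3,1.5): print(edges_fit(P,(527,-251.4,.21),[(D,-19.8,15,98),(-D,-19.8,-98,-15)],tol=tol))
cn=bluecontour(im,(225,415,115,195))
zz=10+o["ee_pos"][2]-36.7
print("leaf",edges_fit(toplane(cn,m,zz)[:,:2],(556,-243.8,toolyaw(o)),NOTCH,tol=3))
print("tcp",o["ee_pos"][:2],toolyaw(o))
v=im[:,:,::-1].copy()
for p in pts: v[int(round(p[1])),int(round(p[0]))]=(0,0,255)
cv2.imwrite("pics/c7.png",cv2.resize(v[0:140,180:460],None,fx=2.8,fy=2.8,interpolation=cv2.INTER_NEAREST))
E
```

```text
[[196.4   5. ]
 [205.9  15. ]
 [215.9  25. ]
 [225.5  35. ]
 [235.6  45. ]
 [246.1  55. ]
 [255.6  65. ]
 [265.2  75. ]
 [276.   85. ]]
(array([ 5.29652155e+02, -2.49920051e+02,  2.23370868e-01]), [(np.int64(58), -0.0), (np.int64(58), -0.0)], np.float64(0.127109951541026))
(array([ 5.29652155e+02, -2.49920051e+02,  2.23370868e-01]), [(np.int64(58), -0.0), (np.int64(58), -0.0)], np.float64(0.127109951541026))
leaf (array([ 5.55092975e+02, -2.41992889e+02,  2.66580074e-01]), [(np.int64(33), -0.15), (np.int64(33), -0.16)], np.float64(1.1875089535242587))
tcp [ 556.24806391 -243.80652123] 0.2232486855567338
```

View pics/c7.png

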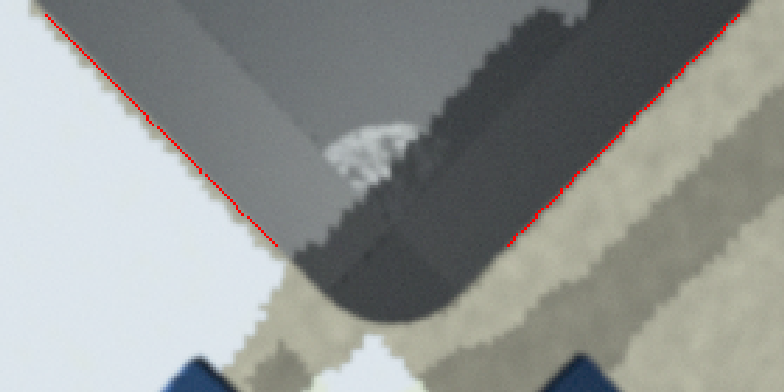

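The fit is clean (rms 0.13 mm): corner at (529.7,-249.9), yaw 0.223. The leaf is 27.3 mm out, 0.1 mm off centre, with yaw equal. Lower, then advance.

Emit:
move_arm(increments=[[[0, 0, -3, 0, 0, 0], [0, 0, -2.5, 0, 0, 0], [0, 0, -0.3, 0, 0, 0], [0, 0, 0, 0, 0, 0], [0, 0, 0, 0, 0, 0]]])

```text
time_s: 9.7
ee_pos: [557.8, -245.6, 39.6]
orientation: [1.96, 2.453, 0.001]
force: [-0.6, -0.1, -2.6]
gripper_width: 15.6
```

Emit:
move_arm(increments=[[[-0.78, -0.18, 0, 0, 0, 0], [-0.78, -0.18, 0, 0, 0, 0], [-0.39, -0.09, 0, 0, 0, 0], [0, 0, 0, 0, 0, 0], [0, 0, 0, 0, 0, 0]]])

```text
time_s: 10.32
ee_pos: [537.7, -250.0, 38.4]
orientation: [1.961, 2.453, 0.0]
force: [-0.9, 0.2, -3.2]
gripper_width: 15.7
```

```bash
cat > st.py <<'E'
from bench import r
from h import *
import sys
C=dict(corner=(529.65,-249.92,.2234),cove=(510.3,59.,-.162))[sys.argv[1]]
o=r.get_obs(); c,s=np.cos(C[2]),np.sin(C[2]); B=np.array([[c,s],[-s,c]])
print("t",o["time_s"],"rel",(B@(o["ee_pos"][:2]-C[:2])).round(2),"z",o["ee_pos"][2].round(2),"dyaw",round(toolyaw(o)-C[2],4),"F",(B@o["force"][:2]).round(2),o["force"][2].round(2),"M",o["ft_torque"].round(3))
E
python3 st.py corner
```

```text
t 10.325 rel [ 7.8  -1.89] z 38.43 dyaw -0.0014 F [-0.81  0.38] -3.18 M [ 0.024 -0.003 -0.067]
```

Emit:
move_arm(increments=[[[-0.04, 0.18, 0, 0, 0, 0], [0, 0, -0.1, 0, 0, 0], [0, 0, 0, 0, 0, 0], [0, 0, 0, 0, 0, 0]]])

```text
time_s: 10.82
ee_pos: [537.2, -248.1, 37.3]
orientation: [-1.961, -2.454, -0.0]
force: [0.1, 0.2, -1.9]
gripper_width: 15.5
```

```bash
python3 st.py corner; python3 - <<'E'
from bench import r
from h import *
snap(r,"w_pre2")
E
```

```text
t 10.825 rel [7.73 0.14] z 37.3 dyaw -0.0011 F [0.16 0.2 ] -1.93 M [-0.048 -0.034  0.017]
10.825 [ 537.2 -248.1   37.3] [-1.9612e+00 -2.4541e+00 -1.0000e-04] 0.002
```

View pics/w_pre2.png

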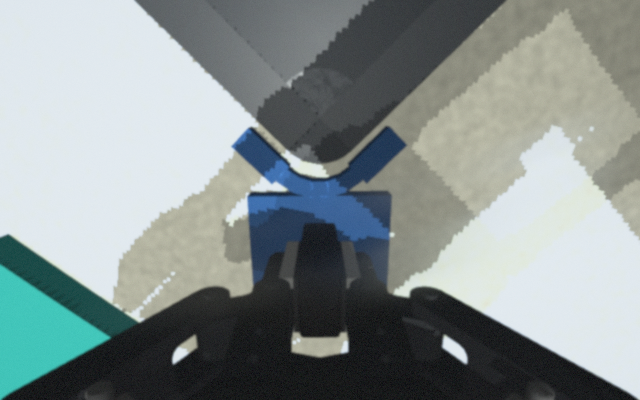

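```bash
cat >> h.py <<'E'
def scan(g,y0,y1,xs,step,thr):
    """per row y: start at xs(y) inside dark, walk by step until g>thr; subpixel"""
    pts=[]
    for y in range(y0,y1):
        x=int(xs(y))
        while g[y,x]<thr: x+=step
        f=(thr-g[y,x-step])/(g[y,x]-g[y,x-step]); pts.append((x-step+f*step,y))
    return pts
def leafblue(m,im,o,z): 
    pass
E
python3 - <<'E'
from h import *
o,m,im,d=load("w_pre2")
g=cv2.GaussianBlur(im.max(2),(3,3),0).astype(float)
print(g[60,170:215:4],g[60,420:470:4],g[110,380:430:4])
L=scan(g,5,110,lambda y:140+1.03*y+12,-1,170); R=scan(g,5,110,lambda y:505-.95*y-14,1,105)
P=toplane(np.array(L+R),m,20)[:,:2]
f=edges_fit(P,(529.6,-249.9,.2234),[(D,-19.8,23,98),(-D,-19.8,-98,-23)],tol=3); print(f)
x,y,a=f[0]; c,s=np.cos(a),np.sin(a); print("leaf rel (tcp)",np.array([[c,s],[-s,c]])@(o["ee_pos"][:2]-[x,y]),toolyaw(o)-a)
v=im[:,:,::-1].copy()
for p in L+R: v[int(round(p[1])),int(round(p[0]))]=(0,0,255)
cv2.imwrite("pics/c8.png",cv2.resize(v[0:210,130:510],None,fx=2.1,fy=2.1))
E
```

```text
[239. 237. 236. 237. 239. 236. 165. 117. 112. 114. 115. 116.] [ 69.  70.  69.  68.  67.  68. 105. 139. 143. 144. 144. 138. 142.] [ 64.  57.  56.  91. 142. 144. 142. 137. 136. 137. 141. 143. 138.]
(array([ 5.29538090e+02, -2.49643083e+02,  2.23025471e-01]), [(np.int64(60), 0.0), (np.int64(60), -0.0)], np.float64(0.11167439398680645))
leaf rel (tcp) [ 7.77599083 -0.14820601] -0.0006831540995120844
```

View pics/c8.png

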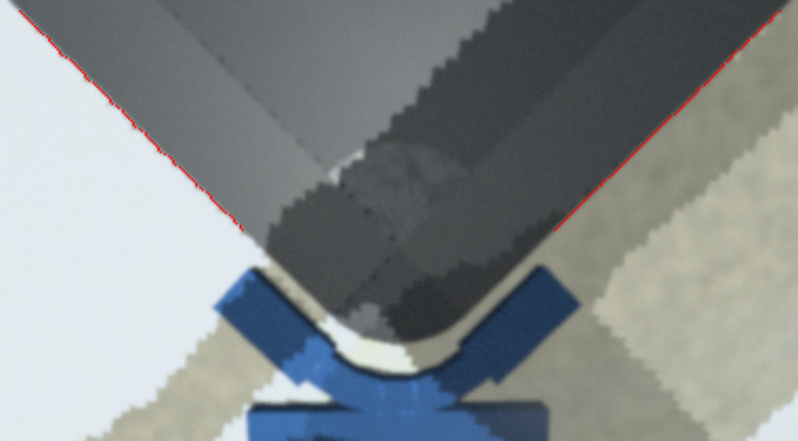

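Emit:
move_arm(increments=[[[-0.25, -0.056, 0, 0, 0, 0], [-0.25, -0.056, 0, 0, 0, 0], [0, 0, 0, 0, 0, 0], [0, 0, 0, 0, 0, 0]]])

```text
time_s: 11.38
ee_pos: [532.1, -249.3, 37.4]
orientation: [1.962, 2.454, 0.0]
force: [-0.2, 0.1, -1.6]
gripper_width: 15.4
```

```bash
python3 st.py corner
```

```text
t 11.375 rel [2.53 0.1 ] z 37.38 dyaw -0.0013 F [-0.15  0.19] -1.58 M [ 0.005 -0.011  0.078]
```

Emit:
move_arm(increments=[[[-0.05, -0.011, 0, 0, 0, 0], [-0.05, -0.011, 0, 0, 0, 0], [-0.05, -0.011, 0, 0, 0, 0], [0, 0, 0, 0, 0, 0]]])

```text
time_s: 11.88
ee_pos: [530.5, -249.5, 37.3]
orientation: [-1.961, -2.454, -0.0]
force: [-0.8, -0.1, -2.1]
gripper_width: 15.3
```

```bash
python3 st.py corner
```

```text
t 11.875 rel [0.96 0.2 ] z 37.33 dyaw -0.0012 F [-0.79  0.03] -2.13 M [0.014 0.031 0.009]
```

Emit:
move_arm(increments=[[[-0.04, -0.009, 0, 0, 0, 0], [-0.04, -0.009, 0, 0, 0, 0], [0, 0, 0, 0, 0, 0]]])

```text
time_s: 12.25
ee_pos: [529.8, -249.7, 37.3]
orientation: [-1.961, -2.454, -0.0]
force: [0.2, -0.1, -1.7]
gripper_width: 15.2
```

```bash
python3 st.py corner
```

```text
t 12.25 rel [0.15 0.2 ] z 37.33 dyaw -0.0012 F [ 0.18 -0.11] -1.67 M [0.046 0.042 0.063]
```

Emit:
move_arm(increments=[[[-0.04, -0.009, 0, 0, 0, 0], [-0.02, -0.005, 0, 0, 0, 0], [0, 0, 0, 0, 0, 0]]])

```text
time_s: 12.62
ee_pos: [529.2, -249.9, 37.3]
orientation: [1.962, 2.454, 0.0]
force: [0.1, 0.4, -2.5]
gripper_width: 15.1
```

```bash
python3 st.py corner
```

```text
t 12.625 rel [-0.38  0.15] z 37.34 dyaw -0.0014 F [0.16 0.41] -2.45 M [-0.005 -0.015 -0.05 ]
```

Emit:
move_arm(increments=[[[-0.04, -0.009, 0, 0, 0, 0], [-0.02, -0.005, 0, 0, 0, 0], [0, 0, 0, 0, 0, 0]]])

```text
time_s: 13.0
ee_pos: [529.0, -249.9, 37.4]
orientation: [1.961, 2.453, 0.001]
force: [2.2, 0.9, -1.9]
gripper_width: 15.5
```

```bash
python3 st.py corner
```

```text
t 13.0 rel [-0.59  0.15] z 37.44 dyaw -0.0015 F [2.38 0.35] -1.94 M [ 0.313 -0.301 -0.134]
```

Emit:
move_arm(increments=[[[-0.03, -0.007, 0, 0, 0, 0], [0, 0, 0, 0, 0, 0], [0, 0, 0, 0, 0, 0]]])

```text
time_s: 13.38
ee_pos: [528.9, -250.0, 37.5]
orientation: [1.961, 2.453, 0.001]
force: [3.4, 2.3, -2.4]
gripper_width: 15.2
```

```bash
python3 st.py corner
```

```text
t 13.375 rel [-0.74  0.12] z 37.48 dyaw -0.0016 F [3.78 1.47] -2.35 M [ 0.445 -0.688 -0.159]
```

Emit:
move_arm(increments=[[[-0.03, -0.007, 0, 0, 0, 0], [0, 0, 0, 0, 0, 0], [0, 0, 0, 0, 0, 0]]])

```text
time_s: 13.75
ee_pos: [528.7, -250.0, 37.5]
orientation: [1.962, 2.453, 0.002]
force: [3.9, 3.4, -1.7]
gripper_width: 15.2
```

```bash
python3 st.py corner
```

```text
t 13.75 rel [-0.93  0.16] z 37.47 dyaw -0.0019 F [4.6  2.44] -1.75 M [ 0.525 -0.798 -0.248]
```

Contact is on the left face only (Fy +2.4 N, Mz −0.25 N·m fits a left-face contact at about 25 mm). Shift +y in small steps to balance it.

Emit:
move_arm(increments=[[[-0.011, 0.049, 0, 0, 0, 0], [0, 0, 0, 0, 0, 0], [0, 0, 0, 0, 0, 0]]])

```text
time_s: 14.12
ee_pos: [528.5, -249.7, 37.5]
orientation: [1.961, 2.453, 0.001]
force: [4.2, 2.8, -2.3]
gripper_width: 15.0
```

```bash
python3 st.py corner
```

```text
t 14.125 rel [-1.11  0.46] z 37.51 dyaw -0.0014 F [4.71 1.82] -2.26 M [ 0.437 -0.91  -0.161]
```

Emit:
move_arm(increments=[[[-0.007, 0.03, 0, 0, 0, -0.007], [0, 0, 0, 0, 0, 0], [0, 0, 0, 0, 0, 0]]])

```text
time_s: 14.5
ee_pos: [528.4, -249.9, 37.6]
orientation: [1.968, 2.446, -0.0]
force: [4.1, 0.8, -2.6]
gripper_width: 15.3
```

```bash
python3 st.py corner
```

```text
t 14.5 rel [-1.18  0.28] z 37.55 dyaw -0.0077 F [ 4.16 -0.09] -2.62 M [ 0.199 -0.919  0.012]
```

Balanced now (Fx 4.2, Fy −0.1, Mz 0.01). Press slightly more and hold.

Emit:
move_arm(increments=[[[-0.03, -0.007, 0, 0, 0, 0], [0, 0, 0, 0, 0, 0], [0, 0, 0, 0, 0, 0], [0, 0, 0, 0, 0, 0], [0, 0, 0, 0, 0, 0]]])

```text
time_s: 15.12
ee_pos: [528.4, -249.9, 37.6]
orientation: [1.968, 2.446, 0.001]
force: [5.4, 1.1, -2.5]
gripper_width: 15.3
```

```bash
python3 st.py corner; python3 - <<'E'
from bench import r
from h import *
snap(r,"w_seat1")
o,m,im,d=load("w_seat1")
cv2.imwrite("pics/c9.png",cv2.resize(im[60:230,190:450][:,:,::-1],None,fx=3,fy=3,interpolation=cv2.INTER_CUBIC))
E
```

```text
t 15.125 rel [-1.21  0.26] z 37.59 dyaw -0.0079 F [ 5.55 -0.11] -2.45 M [ 0.222 -1.031  0.056]
15.125 [ 528.4 -249.9   37.6] [1.9683e+00 2.4459e+00 6.0000e-04] 0.002
```

View pics/c9.png

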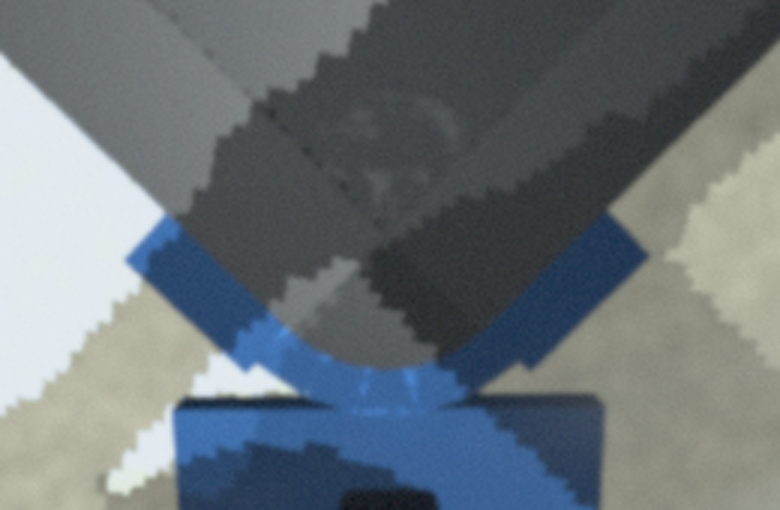

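Emit:
move_arm(increments=[[[-0.03, -0.007, 0, 0, 0, 0], [0, 0, 0, 0, 0, 0], [0, 0, 0, 0, 0, 0], [0, 0, 0, 0, 0, 0], [0, 0, 0, 0, 0, 0]]])

```text
time_s: 15.8
ee_pos: [528.4, -249.9, 37.6]
orientation: [1.968, 2.445, 0.001]
force: [6.7, 1.9, -2.1]
gripper_width: 15.0
```

```bash
python3 st.py corner
```

```text
t 15.8 rel [-1.24  0.26] z 37.64 dyaw -0.008 F [6.97 0.33] -2.07 M [ 0.315 -1.164  0.03 ]
```

The notch is firmly seated: the position didn't change as force rose from 5.5 to 7 N, with Fy≈0 and Mz≈0.03, held for over 1 s. The crop shows both fork walls tight on the faces. Back off, lift and go to the cove.

Emit:
move_arm(increments=[[[0.3, 0.07, 0, 0, 0, 0], [0.8, 0.18, 0, 0, 0, 0], [1.0, 0.22, 0, 0, 0, 0], [0.8, 0.19, 0, 0, 0, 0], [0.1, 0, 2, 0, 0, 0]]])

```text
time_s: 16.42
ee_pos: [556.7, -241.9, 55.8]
orientation: [-1.966, -2.445, 0.001]
force: [0.5, 0.1, -1.3]
gripper_width: 15.5
```

Emit:
move_arm(increments=[[[0, 0, 3, 0, 0, 0], [-1.4, 5.1, 1, 0, 0, -0.064], [-1.5, 5.2, 0, 0, 0, -0.064], [-1.5, 5.2, 0, 0, 0, -0.064], [-1.5, 5.2, 0, 0, 0, -0.064]]])

```text
time_s: 17.05
ee_pos: [497.8, -34.2, 97.4]
orientation: [-2.269, -2.173, -0.0]
force: [0.7, 0.9, -2.0]
gripper_width: 15.2
```

Emit:
move_arm(increments=[[[-1.5, 5.2, 0, 0, 0, -0.064], [-1.4, 5.2, 0, 0, 0, -0.064], [0, 0, 0, 0, 0, 0], [0, 0, 0, 0, 0, 0], [0, 0, 0, 0, 0, 0]]])

```text
time_s: 17.68
ee_pos: [469.9, 67.1, 97.4]
orientation: [2.401, 2.025, 0.0]
force: [0.0, -0.7, -2.2]
gripper_width: 15.2
```

```bash
sed -i 's/cove=(510.3,59.,-.162)/cove=(510.7,60.4,-.168)/' st.py; python3 st.py cove; python3 - <<'E'
from bench import r
from h import *
snap(r,"w_cove2"); snap(r,"t_cove2","top")
E
```

```text
t 17.675 rel [-41.32  -0.2 ] z 97.37 dyaw -0.0018 F [ 0.15 -0.7 ] -2.17 M [ 0.     0.031 -0.   ]
17.675 [469.9  67.1  97.4] [2.4014e+00 2.0247e+00 2.0000e-04] 0.009
17.725 [469.9  67.   97.3] [2.4020e+00 2.0242e+00 1.0000e-04] 0.006
```

View pics/w_cove2.png

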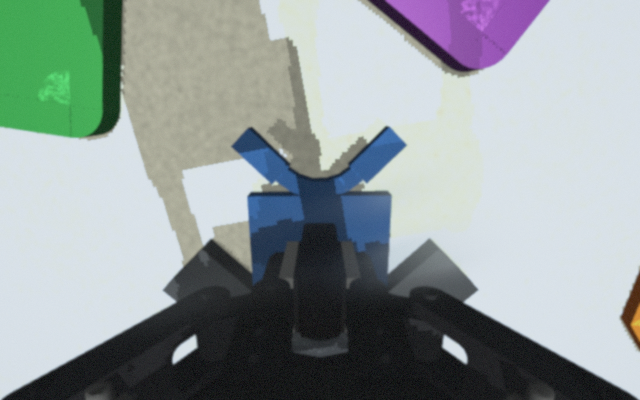

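View pics/t_cove2.png

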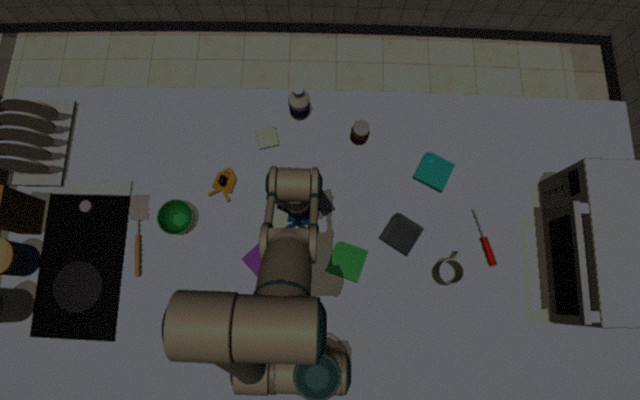

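```bash
python3 - <<'E'
from h import *
o,m,im,d=load("w_cove2")
print(project([[0,0,0]],m) if 0 else "")
for C in [(510.7,60.4,-.168)]:
    c,s=np.cos(C[2]),np.sin(C[2]); M=np.array([[c,-s],[s,c]])
    for z in (0,20):
        pts=np.array([(-17.8,77.8),(13.3,108.9),(-17.8,-77.8),(13.3,-108.9)])@M.T+C[:2]
        print(z,project(np.c_[pts,np.full(4,z)],m).round(1))
v=im[:,:,::-1].copy(); v=np.hstack([cv2.resize(v[225:305,150:260],None,fx=3.5,fy=3.5,interpolation=cv2.INTER_CUBIC),cv2.resize(v[225:305,385:495],None,fx=3.5,fy=3.5,interpolation=cv2.INTER_CUBIC)])
cv2.imwrite("pics/c10.png",v)
E
```

```text
0 [[427.7 238.4]
 [465.2 276.9]
 [212.7 238.6]
 [175.4 277.2]]
20 [[436.8 249.5]
 [476.9 290.7]
 [203.6 249.8]
 [163.8 290.9]]
```

View pics/c10.png

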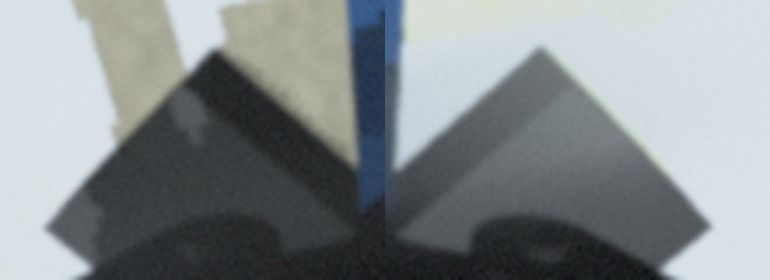

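Emit:
move_arm(increments=[[[0.01, 0.06, -3, 0, 0, 0], [0, 0, -2.6, 0, 0, 0], [0, 0, -0.4, 0, 0, 0], [0, 0, 0, 0, 0, 0], [0, 0, 0, 0, 0, 0]]])

```text
time_s: 18.4
ee_pos: [470.1, 68.3, 37.9]
orientation: [2.401, 2.025, 0.002]
force: [0.4, -0.1, -1.8]
gripper_width: 15.1
```

```bash
sed -i 's/cove=(510.7,60.4,-.168)/cove=(510.8,60.8,-.168)/' st.py; python3 st.py cove
```

```text
t 18.4 rel [-41.34   0.62] z 37.89 dyaw -0.0016 F [ 0.41 -0.04] -1.77 M [ 0.031  0.011 -0.05 ]
```

Emit:
move_arm(increments=[[[0.9, -0.15, 0, 0, 0, 0], [0.9, -0.15, 0, 0, 0, 0], [0.9, -0.15, 0, 0, 0, 0], [0.3, -0.05, 0, 0, 0, 0], [0, 0, 0, 0, 0, 0]]])

```text
time_s: 19.02
ee_pos: [499.4, 63.7, 37.2]
orientation: [-2.401, -2.026, 0.0]
force: [1.0, -0.6, -2.1]
gripper_width: 15.4
```

Emit:
move_arm(increments=[[[0, 0, 0, 0, 0, 0], [0, 0, 0, 0, 0, 0]]])

```text
time_s: 19.27
ee_pos: [498.9, 63.8, 37.3]
orientation: [-2.4, -2.026, 0.0]
force: [0.6, 0.0, -1.6]
gripper_width: 15.0
```

```bash
python3 st.py cove; python3 - <<'E'
from bench import r
from h import *
snap(r,"w_cove3")
E
```

```text
t 19.275 rel [-12.23   0.95] z 37.29 dyaw -0.0007 F [0.61 0.14] -1.64 M [ 0.001  0.012 -0.003]
19.275 [498.9  63.8  37.3] [-2.4004e+00 -2.0262e+00  4.0000e-04] 0.003
```

View pics/w_cove3.png

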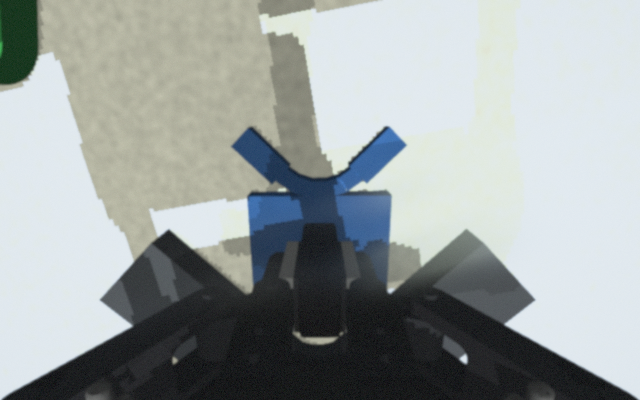

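Emit:
move_arm(increments=[[[-0.018, -0.11, 0, 0, 0, 0], [0.4, -0.067, 0, 0, 0, 0], [0.4, -0.067, 0, 0, 0, 0], [0, 0, 0, 0, 0, 0], [0, 0, 0, 0, 0, 0]]])

```text
time_s: 19.95
ee_pos: [507.1, 61.3, 37.2]
orientation: [-2.401, -2.026, 0.0]
force: [-0.1, -0.2, -2.4]
gripper_width: 14.9
```

```bash
python3 st.py cove; python3 - <<'E'
from bench import r
from h import *
snap(r,"w_cove4")
o,m,im,d=load("w_cove4")
C=(510.8,60.8,-.168); c,s=np.cos(C[2]),np.sin(C[2]); M=np.array([[c,-s],[s,c]])
for z in (0,20):
    pts=np.array([(-17.8,77.8),(13.3,108.9),(-17.8,-77.8),(13.3,-108.9)])@M.T+C[:2]
    print(z,project(np.c_[pts,np.full(4,z)],m).round(1).tolist())
v=im[:,:,::-1].copy(); v=np.hstack([cv2.resize(v[215:315,80:190],None,fx=3.5,fy=3.5,interpolation=cv2.INTER_CUBIC),cv2.resize(v[215:315,450:560],None,fx=3.5,fy=3.5,interpolation=cv2.INTER_CUBIC)])
cv2.imwrite("pics/c11.png",v)
E
```

```text
t 19.95 rel [-3.76 -0.17] z 37.25 dyaw -0.0009 F [-0.11 -0.22] -2.44 M [-0.021 -0.009 -0.031]
19.95 [507.1  61.3  37.2] [-2.4007e+00 -2.0260e+00  2.0000e-04] 0.006
0 [[468.5, 214.3], [517.3, 267.9], [171.7, 214.4], [123.1, 268.0]]
20 [[486.5, 227.2], [539.5, 286.1], [153.9, 227.4], [101.1, 286.2]]
```

View pics/c11.png

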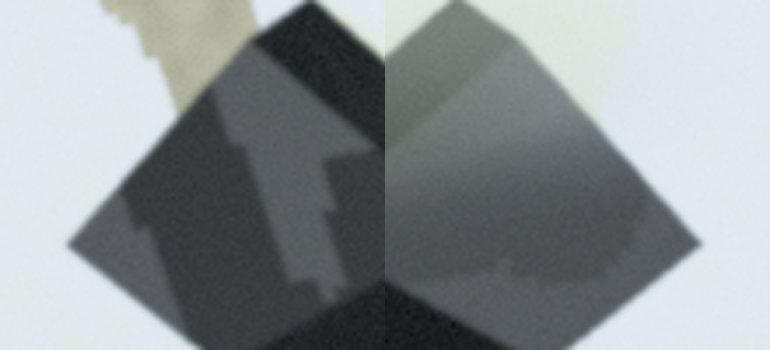

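Emit:
move_arm(increments=[[[0.1, -0.017, 0, 0, 0, 0], [0.08, -0.013, 0, 0, 0, 0], [0, 0, 0, 0, 0, 0], [0, 0, 0, 0, 0, 0]]])

```text
time_s: 20.5
ee_pos: [508.9, 61.0, 37.3]
orientation: [-2.401, -2.026, -0.0]
force: [-0.4, -0.3, -2.3]
gripper_width: 15.4
```

```bash
python3 st.py cove
```

```text
t 20.5 rel [-1.91 -0.13] z 37.32 dyaw -0.0008 F [-0.32 -0.4 ] -2.32 M [ 0.017 -0.033  0.017]
```

Emit:
move_arm(increments=[[[0.04, -0.007, 0, 0, 0, 0], [0.04, -0.007, 0, 0, 0, 0], [0, 0, 0, 0, 0, 0]]])

```text
time_s: 20.88
ee_pos: [509.8, 60.8, 37.3]
orientation: [-2.401, -2.026, -0.0]
force: [0.3, 0.0, -2.2]
gripper_width: 15.3
```

```bash
python3 st.py cove
```

```text
t 20.875 rel [-1.01 -0.14] z 37.34 dyaw -0.0007 F [0.26 0.07] -2.21 M [-0.068  0.011 -0.009]
```

Emit:
move_arm(increments=[[[0.03, -0.005, 0, 0, 0, 0], [0.03, -0.005, 0, 0, 0, 0], [0, 0, 0, 0, 0, 0]]])

```text
time_s: 21.25
ee_pos: [510.1, 60.7, 37.3]
orientation: [-2.401, -2.026, 0.0]
force: [-0.2, -0.4, -2.2]
gripper_width: 15.3
```

```bash
python3 st.py cove
```

```text
t 21.25 rel [-0.64 -0.21] z 37.28 dyaw -0.0008 F [-0.16 -0.47] -2.23 M [-0.032  0.103 -0.016]
```

Emit:
move_arm(increments=[[[0.03, -0.005, 0, 0, 0, 0], [0.03, -0.005, 0, 0, 0, 0], [0, 0, 0, 0, 0, 0]]])

```text
time_s: 21.62
ee_pos: [510.3, 60.6, 37.2]
orientation: [-2.4, -2.026, 0.002]
force: [-2.7, -0.4, -2.2]
gripper_width: 14.7
```

```bash
python3 st.py cove
```

```text
t 21.625 rel [-0.45 -0.3 ] z 37.19 dyaw -0.0008 F [-2.59 -0.83] -2.23 M [-0.113  0.364 -0.025]
```

Emit:
move_arm(increments=[[[0.03, -0.005, 0, 0, 0, 0], [0, 0, 0, 0, 0, 0], [0, 0, 0, 0, 0, 0]]])

```text
time_s: 22.0
ee_pos: [510.4, 60.6, 37.2]
orientation: [-2.4, -2.026, 0.002]
force: [-3.7, -1.0, -0.4]
gripper_width: 15.2
```

```bash
python3 st.py cove
```

```text
t 22.0 rel [-0.39 -0.29] z 37.18 dyaw -0.0007 F [-3.48 -1.57] -0.36 M [-0.137  0.721 -0.066]
```

Emit:
move_arm(increments=[[[-0.007, -0.039, 0, 0, 0, 0], [0, 0, 0, 0, 0, 0], [0, 0, 0, 0, 0, 0]]])

```text
time_s: 22.38
ee_pos: [510.4, 60.5, 37.2]
orientation: [-2.4, -2.025, 0.001]
force: [-4.8, 0.9, -0.0]
gripper_width: 15.2
```

```bash
python3 st.py cove
```

```text
t 22.375 rel [-0.34 -0.32] z 37.17 dyaw -0.001 F [-4.86  0.12] -0.0 M [0.221 0.933 0.009]
```

Balanced: Fx −4.9, Fy 0.1, Mz 0.01. A 0.4 mm lateral command moved it only 0.03 mm, so both faces bear. Press a little more and hold.

Emit:
move_arm(increments=[[[0.03, -0.005, 0, 0, 0, 0], [0, 0, 0, 0, 0, 0], [0, 0, 0, 0, 0, 0], [0, 0, 0, 0, 0, 0], [0, 0, 0, 0, 0, 0]]])

```text
time_s: 23.0
ee_pos: [510.4, 60.5, 37.2]
orientation: [-2.4, -2.025, 0.002]
force: [-5.9, 1.7, 0.6]
gripper_width: 15.0
```

```bash
python3 st.py cove; python3 - <<'E'
from bench import r
from h import *
snap(r,"w_cove5")
E
```

```text
t 23.0 rel [-0.34 -0.34] z 37.18 dyaw -0.0011 F [-6.11  0.71] 0.6 M [ 0.228  0.991 -0.077]
23.0 [510.4  60.5  37.2] [-2.3996e+00 -2.0247e+00  1.8000e-03] 0.001
```

View pics/w_cove5.png

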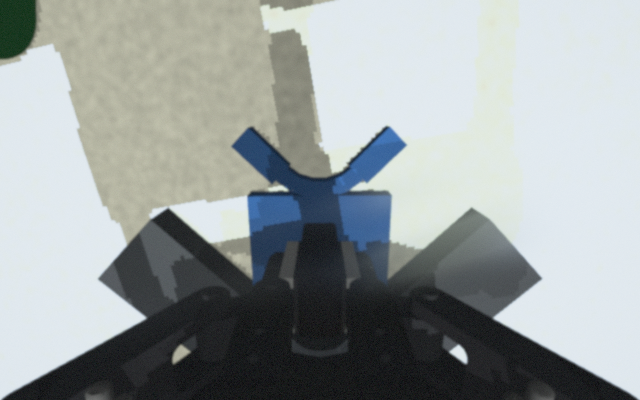

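Emit:
move_arm(increments=[[[-0.06, 0.005, 0, 0, 0, 0], [0, 0, 0, 0, 0, 0], [0, 0, 0, 0, 0, 0]]])

```text
time_s: 23.42
ee_pos: [510.4, 60.5, 37.2]
orientation: [-2.4, -2.025, 0.0]
force: [-3.8, 2.4, -1.6]
gripper_width: 15.5
```

```bash
python3 st.py cove
```

```text
t 23.425 rel [-0.33 -0.36] z 37.18 dyaw -0.001 F [-4.15  1.78] -1.57 M [ 0.386  0.941 -0.015]
```

Emit:
move_arm(increments=[[[-0.03, 0.03, -0.02, 0, 0, 0], [0, 0, 0, 0, 0, 0], [0, 0, 0, 0, 0, 0]]])

```text
time_s: 23.8
ee_pos: [510.4, 60.5, 37.1]
orientation: [-2.401, -2.026, 0.0]
force: [-5.2, 2.0, -0.6]
gripper_width: 15.4
```

```bash
python3 st.py cove
```

```text
t 23.8 rel [-0.37 -0.33] z 37.11 dyaw -0.0009 F [-5.45  1.1 ] -0.6 M [ 0.228  0.89  -0.082]
```

Emit:
move_arm(increments=[[[-0.05, 0.025, 0, 0, 0, 0], [0, 0, 0, 0, 0, 0], [0, 0, 0, 0, 0, 0]]])

```text
time_s: 24.18
ee_pos: [510.3, 60.6, 37.1]
orientation: [2.4, 2.026, 0.0]
force: [-3.8, 0.6, -1.5]
gripper_width: 15.4
```

```bash
python3 st.py cove
```

```text
t 24.175 rel [-0.44 -0.29] z 37.08 dyaw -0.0007 F [-3.85 -0.03] -1.47 M [-0.     0.691 -0.026]
```

Emit:
move_arm(hand=0.5, increments=[[[0, 0, 0, 0, 0, 0], [0, 0, 0, 0, 0, 0], [0, 0, 0, 0, 0, 0], [0, 0, 0, 0, 0, 0]]])

```text
time_s: 24.68
ee_pos: [510.6, 60.7, 37.3]
orientation: [2.4, 2.026, 0.001]
force: [0.3, 0.4, -0.1]
gripper_width: 43.0
```

```bash
python3 st.py cove;  python3 - <<'E'
from bench import r
from h import *
snap(r,"w_rel1")
E
```

```text
t 24.675 rel [-0.2  -0.11] z 37.34 dyaw -0.0007 F [0.27 0.45] -0.08 M [-0.004 -0.02  -0.002]
24.675 [510.6  60.7  37.3] [2.4002e+00 2.0259e+00 1.4000e-03] 0.004
```

View pics/w_rel1.png

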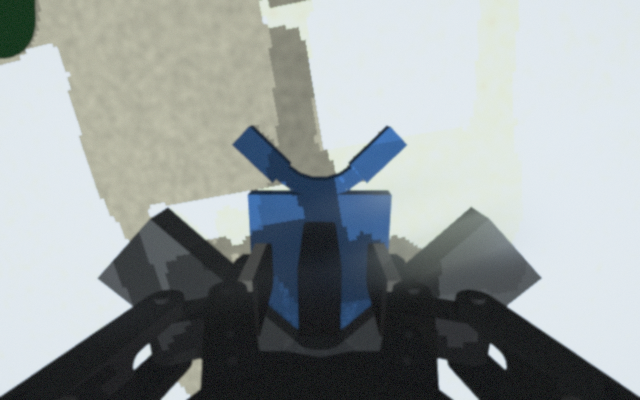

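Emit:
move_arm(increments=[[[0, 0, 2, 0, 0, 0], [0, 0, 4, 0, 0, 0], [-0.4, 0, 4.5, 0, 0, 0], [-1, 0, 4.5, 0, 0, 0], [0, 0, 0, 0, 0, 0]]])

```text
time_s: 25.35
ee_pos: [498.0, 60.8, 190.8]
orientation: [2.397, 2.023, 0.01]
force: [0.4, -0.3, -0.6]
gripper_width: 42.6
```

Emit:
move_arm(increments=[[[0, 0, 0, 0, 0, 0], [0, 0, 0, 0, 0, 0]]])

```text
time_s: 25.6
ee_pos: [495.2, 60.7, 185.6]
orientation: [-2.399, -2.025, 0.003]
force: [-0.5, -0.0, 0.2]
gripper_width: 42.6
```

```bash
python3 st.py cove;  python3 - <<'E'
from bench import r
from h import *
snap(r,"w_fin")
o,m,im,d=load("w_fin")
cn=bluecontour(im,(200,440,60,330)); print(cn.min(0),cn.max(0))
E
```

```text
t 25.6 rel [-15.34  -2.68] z 185.58 dyaw -0.0009 F [-0.49 -0.1 ] 0.23 M [-0.013 -0.054 -0.032]
25.6 [495.2  60.7 185.6] [-2.3993 -2.0249  0.0035] 0.005
[276 135] [366 252]
```

View pics/w_fin.png

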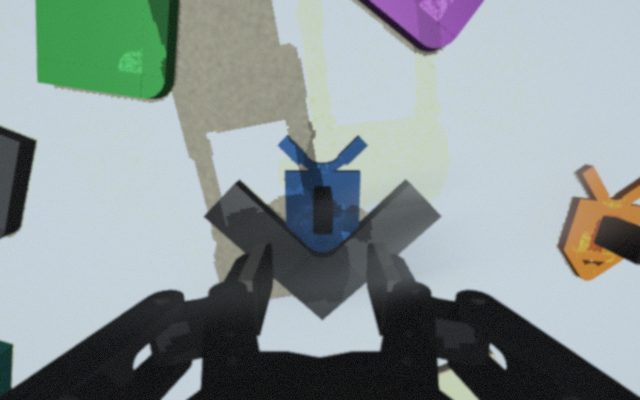

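```bash
python3 - <<'E'
from h import *
o,m,im,d=load("w_fin")
v=im[120:290,230:415]; cv2.imwrite("pics/c12.png",cv2.resize(v[:,:,::-1],None,fx=3.5,fy=3.5,interpolation=cv2.INTER_CUBIC))
P=toplane(bluecontour(im,(200,440,120,200)),m,10)[:,:2]
print("leaf notch fit",edges_fit(P,(510.4,60.5,-.169),NOTCH,tol=3))
P=toplane(bluecontour(im,(200,440,100,260)),m,10)[:,:2]
print("leaf sides+notch",edges_fit(P,(510.4,60.5,-.169),NOTCH+[(np.pi/2,34,-22,0),(-np.pi/2,34,0,22)],tol=3))
g=cv2.GaussianBlur(im.max(2),(3,3),0).astype(float)
for t in (105,115,122):
    P=toplane(darkcontour(im,(195,450,165,325),t),m,20)[:,:2]
    print("cove",t,edges_fit(P,(510.8,60.8,-.168),[(D,86.43,-76,55),(-D,86.43,-55,76)],tol=3))
E
```

```text
leaf notch fit (array([ 5.09317136e+02,  5.32781179e+01, -2.96917048e-01]), [(np.int64(16), -0.2), (np.int64(15), -0.05)], np.float64(1.1291388839107759))
leaf sides+notch (array([ 5.10789962e+02,  6.00701894e+01, -1.62309802e-01]), [(np.int64(17), -0.06), (np.int64(16), 0.06), (np.int64(23), 0.14), (np.int64(22), 0.09)], np.float64(0.8775664868826288))
cove 105 (array([ 5.07919257e+02,  5.83973590e+01, -1.46647344e-01]), [(np.int64(67), -0.0), (np.int64(76), 0.0)], np.float64(1.0351666907863977))
cove 115 (array([ 5.09188492e+02,  5.91971400e+01, -1.59274223e-01]), [(np.int64(75), 0.0), (np.int64(76), 0.0)], np.float64(0.613370061411148))
cove 122 (array([ 5.09654613e+02,  5.90392457e+01, -1.58977897e-01]), [(np.int64(72), -0.0), (np.int64(75), -0.0)], np.float64(0.5941605219118501))
```

View pics/c12.png

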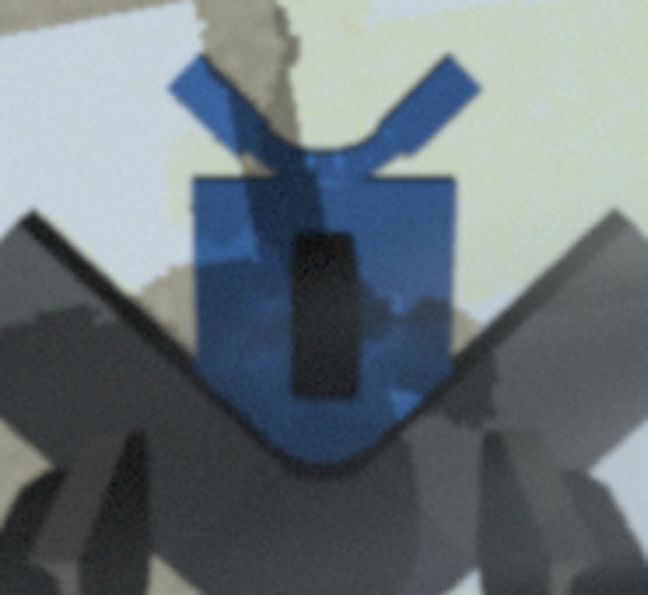

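The leaf sits tight and symmetric in the V, lying flat. Its yaw is −0.162 against −0.159 for the cove. The gripper is clear, so I'm handing in.

```bash
python3 - <<'E'
from bench import r
print(r.hand_in(), r.get_obs()["time_s"])
E
```

```text
the job is handed in; nothing more can be done
the job is handed in; nothing more can be done
```

I checked both dark offcuts with the blue leaf, left it seated in the hollow corner, and handed the job in at about 26 s; `hand_in` gives no verdict.

- **Rounded corner:** I seated the notch and held it for over 1 s at 4 to 7 N. The first touch was on the left face only, so I corrected it by about 0.8 mm sideways and 0.007 rad. After that the side force was within 0.4 N, the twist about the vertical was within 0.06 N·m, and the position stayed put as the force rose.
- **Hollow corner:** I seated the nose and held it for over 0.6 s at 5 to 6 N. It needed a 0.4 mm sideways correction, after which the side force was about 0.1 to 0.7 N. I eased to about 4 N, released and lifted clear.
- **Last picture:** both nose sides lie evenly along the cove faces, with the leaf's yaw at −0.162 rad and the cove's at −0.159 rad.
- **Checks that disagreed:**
  - The final edge fits put the leaf about 1.5 mm from the cove origin (1.1 to 1.6 mm along and 0.9 mm across). That is inside the 2 mm calibration error, and the force readings do not suggest a gap.
  - A fit on the notch edges alone gave −0.297 rad with few points, and I discarded it.
- **Not measured:** I judged force on each face only from the wrist readings, and flatness only by eye. I touched nothing else knowingly, but I did not re-measure the other objects.

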